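Fit the battery pack into the microscope lamp's power unit

ROBOT

A 7-joint arm with a two-finger parallel gripper is mounted at the origin on the work surface. World frame = base frame: x ahead of the robot, y to its left, z up, the work surface at z = 0. Lengths are in m, angles in rad, forces in N, time in s.
With the tool pointing down it reaches from about 0.4 to 0.9 m from the base axis. Payload 5.5 kg.
Tool frame: the origin (TCP) lies at the very end of the fingers, on their centre line; the grasp point (between the pads) lies 19 mm behind it; z points along the fingers, y is the direction in which the jaws open and shut (so a half turn about z gives the same grasp; the last joint's range is limited). The gripper opens to 92 mm and grips with 3 to 60 N. Pads are 19 mm wide; open, the fingers measure 130 mm over their backs; the gripper's body (75 mm by 190 mm) begins 47 mm behind the grasp point.
Start: joints at [0.263, 0.501, -0.427, 1.55, 0.221, 1.138, -0.21], TCP at [0.65, 0, 0.227] pointing down, gripper open.
Joint ranges: [-2.88, 2.88], [-0.31, 2.03], [-1.54, 1.56], [0.2, 2.42], [-1.41, 4.55], [0.19, 2.02], [-2.57, 2.57]. Speed limits (rad/s): [2.57, 2.57, 3.14, 3.14, 3.14, 3.14, 3.14].

INTERFACE

Orientations are given as a unit quaternion [x, y, z, w].
In Python, from plant import env gives the robot as it stands. The module is installed in compiled form; this text tells all that it offers.
- The arm moves only by the tool apply_moves, never from a script. Its argument "increments" is a list of rows, each a list of 2 entries, a list of its own where there are three numbers: the shift along the tool's x, y, z in mm, then the turn about the tool's z in degrees. A call has 1 to 20 rows; each row shifts and turns the pose as measured when the row begins, along the tool's axes as they then stand; what a row does not reach is not made up. A row lasts 1/10 s, in which the tool goes at most 50 mm and 8.59 degrees, less where a joint would pass 70% of its speed; a pose out of reach is approached as far as the arm can. A call is refused whole if a number of a shift passes 50 or a number of a turn 8.59, either way. A call with a gripper value outside its range is refused whole. "claw" is the finger opening in mm, from 0 to 91.8, set as the call begins (left out, the last holds). The fingers move at their own pace and stop on an object; the grip force is fixed at half the most. Time passes only in rows, so rows that do not move let the fingers close. It gives the time, the measured TCP pose, the force and the opening at its end, in the units of the state.
- env.get_obs(): the state, without advancing time (a new reading comes with each control period).
- env.read_camera(name): name is "scene" or "side" or "wrist"; returns a dict with "image" (400x640x3 uint8, blue, green, red), "z_map" (400x640 float32, m along the optical axis (not along the pixel's ray), 0 where there is no reading), "camera_matrix" (3x3 intrinsics, pixels), "rvec" (rotation vector, rad) and "tvec" (3), from world to camera coordinates, as OpenCV has them. Camera axes: x right, y down, z forward; pixel columns grow to the right and rows downward; lengths in m; the calibration is good to about 2 mm. A picture is of the moment at which its call begins.
- env.finish_job(): hands the job in, once; it reports no verdict.
The state is a dict: "time_s": time; "joints": joint angles; "dq": joint speeds; "joint_efforts": joint torques, N m; "tool_pos": TCP position; "tool_rot": TCP orientation; "force": force on the tool from outside, world axes, zero at the start; "moment": the same for the moment, N m; "width": finger opening in m.
Only numpy, scipy, OpenCV 4.12 (cv2) and the standard library are available. Lean on these libraries where they do the work, as an engineer would, in place of code of your own. Each camera call takes 0.05 s, during which the arm holds its last target.

TASK

Fit the battery pack that lies on the bench into the bay on top of the microscope lamp's power unit: hook its toe under the steel lip of the bay, lay the pack down in the bay and swing the locking lever fully shut, so that the pack is pressed home against its contacts. Then let go, and leave the glass dish, the eyepiece and the slide box where they are.

Things in the scene. Friction and masses are not known exactly. Their poses are not given: they have to be found in the camera images.
- battery_grip (a point): Battery pack (grey plastic, 0.4 to 0.65 kg, flat on the bench). Point: centre of its carrying grip, an upright rib 80 mm long (x), 26 wide (y), 34 high on top of the body; 49 mm above the underside, 17 mm below the grip's top, above the centre of mass. Axes: x to the toe, y across, z up. Body 128 mm long (x -65 to +63), 50 wide, 32 high.
- battery_toe (a point): Toe of the pack: bottom front edge, mid-width, of a tab 14 mm long, 50 wide and only 10 high that sticks out of the foot of the body at its +x end. 77 mm ahead of and 49 mm below battery_grip. Axes as the pack.
- battery_heel (a point): Heel of the pack: top edge of its other end, mid-width, 65 mm behind and 17 mm below battery_grip. The lever presses on the thin steel wear plate on top of the body here. Axes as the pack.
- battery_foot (a point): Underside of the pack, 49 mm straight below battery_grip. Axes as the pack.
- bay (a point): Bay in the top of the power unit (white housing 231 x 130 mm, 54 high, fixed to the bench). Point on the bay's floor where battery_foot lies when home. x to the toe end, y across, z up. Floor 34 mm above the bench, 20 below the housing's top. Heel wall at x -67 mm, toe wall +78, long walls at y -26.5 and +26.5 (1.5 mm play each side of the pack) with 4 mm lead-in chamfers.
- lip (a point): Edge of the steel lip over the toe end of the bay, mid-width, on its underside: 70 mm ahead of and 14 mm above the point bay. The lip reaches from here to the toe wall, 8 mm on, and is 8 mm thick. The toe tab goes under it, so the pack will not drop in level: enter toe down, tilted 20 to 25 degrees, toe short of the lip; slide to the toe wall; lay down. Axes as bay.
- contacts (a point): Spring contacts in the bay's floor, 26 x 40 mm, 35 mm behind the point bay; the point is on top of them. They stand 5 mm out of the floor (5 N, 8 N when pressed flush), so the pack, let go, keeps its heel about 6 mm high until the lever presses it home. Axes as bay.
- lever_hinge (a point): Hinge axis of the locking lever, mid-width, at the heel end: 94 mm behind and 36 mm above the point bay, between two steel ears 41 mm apart outside. The axis runs along y of the bay. Axes as bay.
- lever_grip (a point): Middle of the black grip sleeve of the dark steel lever, 73 mm from the hinge axis. Sleeve 24 mm wide along the hinge axis, 13 thick, 42 long, ending 94 mm from the axis. z points along the handle away from the hinge. A nose 36 mm long stands at right angles to the handle, towards the bay, and presses on the pack's heel when shut.
- lever (a joint): Locking lever, rad. 0 = fully shut, against a stop: handle upright, nose level over the pack's heel. Grows as the handle swings outwards, away from the bay; at 1.5 it lies nearly level, pointing to the bay's -x. Starts at 1.25 to 1.5. Stiff hinge (0.25 N m), stays where left; in the last 0.25 rad or so it also presses the pack down (0.2 N m more).
- dish: Round glass dish with a stone in it, 92 mm across, 16 mm high, loose; bystander. Origin: centre of its underside.
- eyepiece: Black eyepiece standing on end, 42 mm across, 60 mm high, loose; bystander. Origin: centre of its underside.
- slidebox: Closed grey slide box, 75 x 135 mm, 35 mm high, loose; bystander. Origin: centre of its underside.
There are look-alikes about, which are no part of the job. What is shaped like the part that bears battery_grip but red or yellow is not meant.

How it is judged:
On the way, in this order (a step that is already met when the one before it is completed fails the run):
1. the pack lies in the bay with its toe tab under the lip, the lever still open (x of battery_toe in the frame of bay above 0.0725 m and z of battery_toe in the frame of bay between -0.004 and 0.006 m and z of battery_heel in the frame of bay below 0.044 m and value of joint lever above 0.6 rad and horizontal distance between battery_foot and bay below 0.006 m), for 0.2 s.
2. the lever is swung shut (value of joint lever below 0.08 rad), for 0.2 s.
At the end, for the whole second after the job is handed in: The lever is shut (under 0.08 rad), the pack lies home in the bay: toe tab under the lip (at least 2.5 mm, and no more than 4 mm off the floor), heel pressed down to within 2.5 mm of its home height, pack within 5 mm of its place, at rest (value of joint lever below 0.08 rad and x of battery_toe in the frame of bay above 0.0725 m and z of battery_toe in the frame of bay between -0.004 and 0.004 m and z of battery_heel in the frame of bay below 0.0345 m and horizontal distance between battery_foot and bay below 0.005 m and linear speed of battery below 0.02 m/s); the robot touches nothing.
It fails at once if the glass dish is disturbed (moved over 20 mm) (distance of dish from where it was at the start of the episode above 0.02 m).
It fails at once if the eyepiece is disturbed (moved over 20 mm or knocked over) (distance of eyepiece from where it was at the start of the episode above 0.02 m or angle between eyepiece's own z axis and vertical above 0.5 rad).
It fails at once if the slide box is disturbed (moved over 20 mm) (distance of slidebox from where it was at the start of the episode above 0.02 m).
It also fails if it takes over 51 s, if anything falls off the work surface, if the arm or the gripper's body presses on something with over 40 N, if the wrist force passes 120 N, or if a joint passes its speed limit or range.

## Working session

There is one attempt and no reset: what is moved stays moved. The work goes in short steps, Python scripts to look and compute and a tool call to move; the robot and the scene stay as the last step left them, time stands still between calls to the robot, and variables do not carry over. Pictures are saved under pics/ and viewed, and the job is handed in when it is done.

Besides the shell and the picture viewer there is one more tool, called after ">>>" as name([rows], argument=value, ...), one row to a line, values as JSON. apply_moves: Moves the arm, as the interface text tells. Its arguments: {"type":"object","properties":{"increments":{"type":"array"},"claw":{"type":"number"}},"required":["increments"]}

```bash
mkdir -p pics; cat > h.py <<'E'
import numpy as np,cv2
from plant import env
from scipy.spatial.transform import Rotation as R
def cam(n):
    c=env.read_camera(n); c['R']=cv2.Rodrigues(np.array(c['rvec'],float))[0]; c['t']=np.array(c['tvec'],float).ravel(); return c
def pts(c):
    z=c['z_map'];K=c['camera_matrix'];v,u=np.mgrid[0:400,0:640]
    P=np.stack([(u-K[0,2])/K[0,0]*z,(v-K[1,2])/K[1,1]*z,z],-1)
    W=(P-c['t'])@c['R']; W[z==0]=np.nan; return W
def proj(c,p):
    q=c['R']@np.array(p)+c['t'];K=c['camera_matrix'];return (K@q/q[2])[:2]
def ray(c,u,v,h):
    d=np.linalg.inv(c['camera_matrix'])@[u,v,1]; d=c['R'].T@d; o=-c['R'].T@c['t']; return o+d*(h-o[2])/d[2]
E
python3 - <<'E'
from h import *
o=env.get_obs();print({k:np.round(v,3) for k,v in o.items()})
for n in ['scene','side','wrist']:
    c=cam(n);cv2.imwrite(f'pics/{n}0.png',c['image']);print(n,c['camera_matrix'][0,0],-c['R'].T@c['t'],c['R'][2]);np.savez(f'{n}0.npz',**c)
E
```

```text
{'time_s': np.float64(0.0), 'joints': array([ 0.263,  0.502, -0.427,  1.551,  0.221,  1.138, -0.21 ]), 'dq': array([-0.001,  0.001,  0.   , -0.001,  0.   ,  0.001,  0.   ]), 'joint_efforts': array([-0.0000e+00, -5.6660e+01, -5.8160e+00, -2.7911e+01, -6.9000e-02,
        3.1000e-02,  0.0000e+00]), 'tool_pos': array([ 0.649, -0.   ,  0.226]), 'tool_rot': array([ 0.707,  0.707, -0.001, -0.001]), 'force': array([ 0.308, -0.253,  0.201]), 'moment': array([ 0.076, -0.017, -0.027]), 'width': np.float64(0.092)}
scene 386.19966415611276 [ 1.06153753 -0.33560376  0.96825388] [-0.47677382  0.20656387 -0.85441096]
side 404.8067379481211 [0.46393662 0.62422926 0.80560445] [ 0.10237767 -0.72691347 -0.67905495]
wrist 310.451857614532 [0.6498387  0.08423138 0.3828754 ] [-0.0018869  -0.3060522  -0.95201286]
```

View pics/scene0.png

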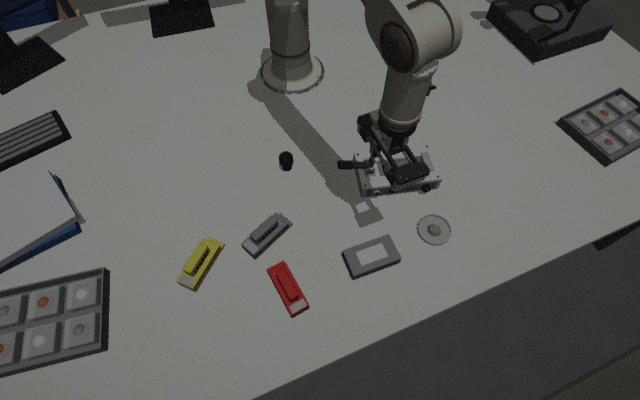

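View pics/side0.png

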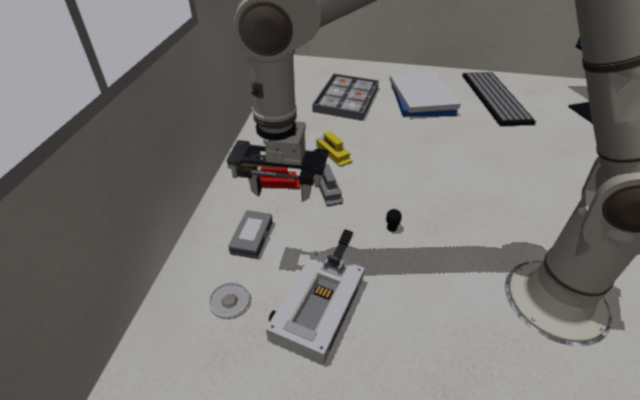

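View pics/wrist0.png

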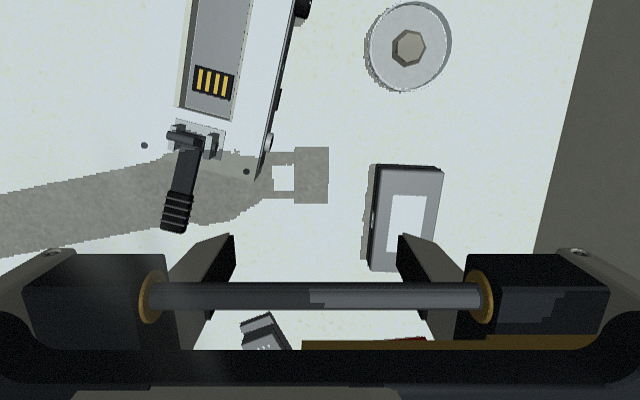

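```bash
python3 - <<'E'
from h import *
I=[]
for n,(a,b,e,f) in {'scene':(225,195,110,80),'side':(300,150,70,70)}.items():
    c=dict(np.load(f'{n}0.npz'));I.append(cv2.resize(c['image'][b:b+f,a:a+e],(400,400 if n=='side' else 290),interpolation=cv2.INTER_CUBIC))
I[0]=cv2.copyMakeBorder(I[0],0,110,0,0,0)
cv2.imwrite('pics/crop1.png',np.hstack(I))
c=dict(np.load('side0.npz'));cv2.imwrite('pics/crop2.png',cv2.resize(c['image'][215:375,240:400],(600,600),interpolation=cv2.INTER_CUBIC))
for n in ['scene','side']:
    c=dict(np.load(f'{n}0.npz'));W=pts(c)
    for lab,(a,b,e,f) in {'scene':{'pack':(238,205,295,262),'house':(340,140,450,200)},'side':{'pack':(310,160,350,210),'house':(260,225,370,360)}}[n].items():
        S=W[b:f,a:e].reshape(-1,3)
        for lo,hi in [(.062,.070),(.028,.036),(.051,.057)]:
            m=(S[:,2]>lo)&(S[:,2]<hi);q=S[m]
            if len(q)>8:
                r=cv2.minAreaRect((q[:,:2]*1000).astype(np.float32));print(n,lab,lo,len(q),np.round(r[0],1),np.round(r[1],1),round(r[2],2),np.round(q.mean(0),4))
E
```

```text
scene pack 0.062 273 [ 590.6 -298.1] [26.7 80.2] 25.68 [ 0.5922 -0.2993  0.0664]
scene pack 0.028 440 [ 591.1 -298.8] [ 50.6 128.8] 24.82 [ 0.6011 -0.3033  0.0327]
scene pack 0.051 33 [ 603.2 -295.8] [ 7.7 76. ] 18.64 [ 0.6048 -0.3008  0.054 ]
scene house 0.062 11 [544.8  34.6] [22.7  4.1] 70.04 [0.5454 0.0363 0.0674]
scene house 0.028 200 [555.8 119.2] [237. 136.] 72.01 [0.5745 0.1061 0.033 ]
scene house 0.051 1015 [547.2 121.9] [233.3 133.6] 74.97 [0.5517 0.1171 0.0548]
side pack 0.062 121 [ 587.7 -296. ] [25.  78.6] 21.06 [ 0.585  -0.2907  0.0643]
side pack 0.028 174 [ 579.9 -277.1] [49.4 84.6] 24.56 [ 0.5761 -0.262   0.031 ]
side pack 0.051 24 [ 589.4 -276.1] [21.2 51. ] 52.44 [ 0.5808 -0.2692  0.0541]
side house 0.062 27 [521.4  49.3] [40.2 27. ] 28.32 [0.5224 0.0484 0.0663]
side house 0.028 1172 [625.9  87.6] [245.3 339.1] 65.67 [0.5625 0.1326 0.0332]
side house 0.051 3683 [545.8 122.6] [233.  131.2] 75.0 [0.5473 0.1382 0.0535]
```

View pics/crop1.png

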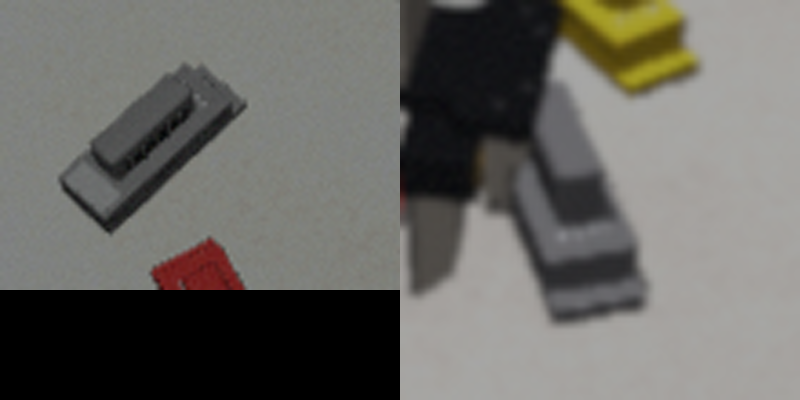

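View pics/crop2.png

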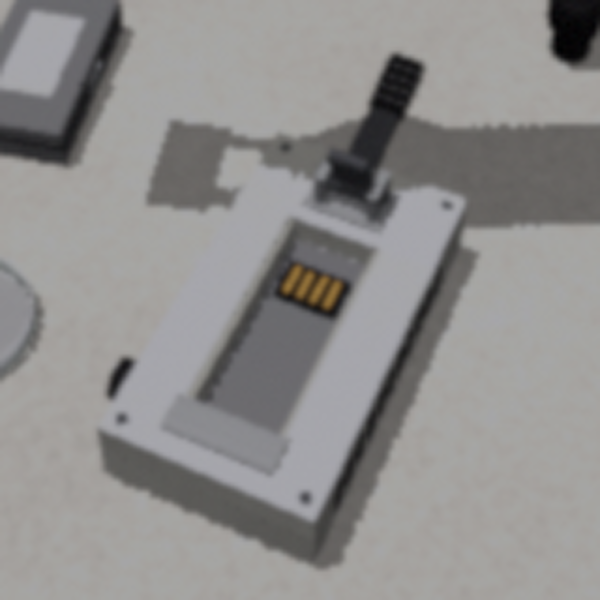

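```bash
python3 - <<'E'
from h import *
th=np.deg2rad(75);ex=np.array([np.cos(th),np.sin(th)]);ey=np.array([-ex[1],ex[0]])
C=np.array([.5462,.1225])
for n in ['side','wrist']:
    c=dict(np.load(f'{n}0.npz'));W=pts(c);S=W.reshape(-1,3)
    X=(S[:,:2]-C)@ex*1000;Y=(S[:,:2]-C)@ey*1000;Z=S[:,2]*1000
    ok=np.isfinite(Z)&(abs(X)<220)&(abs(Y)<75)
    # height map ascii profile on centreline and cross sections
    print(n)
    for x in range(-215,120,5):
        m=ok&(abs(X-x)<2.5)&(abs(Y)<6)
        print(x,m.sum(),np.round(np.percentile(Z[m],[5,50,95]),0) if m.sum()>2 else '',end=' | ')
    print()
    for x0 in (-40,0,30):
      for y in range(-40,41,2):
        m=ok&(abs(X-x0)<12)&(abs(Y-y)<1)
        print(y,np.round(np.median(Z[m]),0) if m.sum()>2 else '',end=' | ')
      print()
E
```

```text
side
-215 7 [-3. -1.  1.] | -210 6 [-1. -0.  1.] | -205 7 [-3. -2.  1.] | -200 7 [-4. -3.  2.] | -195 6 [-2. -0.  0.] | -190 4 [-2. -1.  0.] | -185 9 [-3. -1.  2.] | -180 6 [-2. -1. -0.] | -175 10 [-2.  0. 97.] | -170 15 [-3. 95. 99.] | -165 17 [-3. 94. 97.] | -160 18 [-2. 47. 95.] | -155 10 [91. 93. 94.] | -150 9 [89. 91. 92.] | -145 8 [89. 90. 92.] | -140 15 [ 87.  89. 610.] | -135 18 [ 84.  88. 613.] | -130 20 [ 84. 609. 616.] | -125 32 [ 83. 613. 621.] | -120 37 [ 80. 616. 625.] | -115 45 [ 80. 621. 627.] | -110 21 [ 78. 622. 627.] | -105 10 [76. 79. 82.] | -100 5 [77. 78. 80.] | -95 0  | -90 0  | -85 9 [52. 54. 55.] | -80 25 [ 54.  71. 103.] | -75 45 [ 54.  91. 105.] | -70 13 [52. 54. 75.] | -65 8 [51. 52. 53.] | -60 26 [34. 46. 54.] | -55 15 [31. 35. 52.] | -50 9 [32. 33. 35.] | -45 11 [33. 34. 36.] | -40 4 [35. 36. 38.] | -35 10 [36. 39. 40.] | -30 11 [37. 39. 40.] | -25 9 [35. 38. 39.] | -20 9 [36. 38. 41.] | -15 15 [33. 38. 40.] | -10 12 [32. 34. 39.] | -5 8 [32. 33. 35.] | 0 12 [31. 34. 37.] | 5 9 [33. 34. 35.] | 10 12 [32. 34. 36.] | 15 11 [33. 34. 36.] | 20 11 [32. 34. 36
[... 3567 characters left out ...]
.0 | -14 33.0 | -12 34.0 | -10 34.0 | -8 34.0 | -6 33.0 | -4 34.0 | -2 34.0 | 0 34.0 | 2 34.0 | 4 33.0 | 6 34.0 | 8 33.0 | 10 33.0 | 12 34.0 | 14 34.0 | 16 34.0 | 18 34.0 | 20 34.0 | 22 34.0 | 24 39.0 | 26 47.0 | 28 52.0 | 30 53.0 | 32 53.0 | 34 53.0 | 36 53.0 | 38 53.0 | 40 53.0 | 
-40 53.0 | -38 53.0 | -36 53.0 | -34 53.0 | -32 53.0 | -30 51.0 | -28 50.0 | -26  | -24 33.0 | -22 33.0 | -20 34.0 | -18 34.0 | -16 34.0 | -14 34.0 | -12 33.0 | -10 34.0 | -8 34.0 | -6 33.0 | -4 33.0 | -2 34.0 | 0 33.0 | 2 34.0 | 4 33.0 | 6 34.0 | 8 33.0 | 10 34.0 | 12 33.0 | 14 34.0 | 16 34.0 | 18 34.0 | 20 34.0 | 22 34.0 | 24 39.0 | 26 47.0 | 28 52.0 | 30 53.0 | 32 53.0 | 34 53.0 | 36 54.0 | 38 53.0 | 40 53.0 |
```

>>> apply_moves([
  [[-42,-8,0],0],
  [[-42,-8,0],0],
  [[-42,-8,0],0],
  [[-42,-8,0],0],
  [[-42,-8,0],0],
  [[-42,-8,0],0],
  [[-42,-8,0],0],
  [[0,0,0],-8],
  [[0,0,0],-8],
  [[0,0,0],-8],
  [[0,0,0],0],
], claw=60)

```text
time_s: 1.25
tool_pos: [0.5886, -0.3049, 0.2194]
tool_rot: [0.538, 0.843, -0.001, -0.005]
force: [0.2, -0.0, -0.6]
width: 0.06
```

```bash
cat >> h.py <<'E'
def st():
    o=env.get_obs();M=R.from_quat(o['tool_rot']).as_matrix();p=np.array(o['tool_pos'])
    print('t',o['time_s'],'p',np.round(p*1000,1),'xyaw',round(np.degrees(np.arctan2(M[1,0],M[0,0])),2),'z',np.round(M[:,2],3),'F',np.round(o['force'],1),'w',round(o['width']*1000,1),'j7',np.round(o['joints'],2));return p,M
def go(tx,ty,tz,yaw):
    p,M=st();d=M.T@(np.array([tx,ty,tz])/1000-p)*1000
    y=np.degrees(np.arctan2(M[1,0],M[0,0]));print('delta tool mm',np.round(d,1),'turn',round(-((yaw-y+180)%360-180),2))
E
python3 - <<'E'
from h import *
p,M=st()
c=cam('wrist');cv2.imwrite('pics/w1.png',c['image']);np.savez('w1.npz',**c)
W=pts(c);S=W.reshape(-1,3)
m=(abs(S[:,0]-.59)<.12)&(abs(S[:,1]+.298)<.12)
for lo,hi in[(.061,.071),(.028,.036)]:
    q=S[m&(S[:,2]>lo)&(S[:,2]<hi)]
    r=cv2.minAreaRect((q[:,:2]*1000).astype(np.float32));print(len(q),r,q[:,2].mean())
go(590.7,-298,200,115.2)
E
```

```text
t 1.25 p [ 588.6 -304.9  219.4] xyaw 114.95 z [-0.009  0.004 -1.   ] F [ 0.2 -0.  -0.6] w 60.0 j7 [ 0.74  0.54 -0.44  1.51  0.24  1.15  0.69]
1816 ((591.3382568359375, -298.150390625), (25.45330238342285, 79.03480529785156), 24.628158569335938) 0.06476598832846304
3555 ((634.072265625, -284.017822265625), (147.79873657226562, 129.448486328125), 20.331443786621094) 0.03105149765016507
t 1.3 p [ 588.4 -305.   219.4] xyaw 114.72 z [-0.009  0.004 -1.   ] F [1.  0.5 0.3] w 59.9 j7 [ 0.74  0.54 -0.44  1.51  0.24  1.15  0.69]
delta tool mm [ 5.3  5.1 19.4] turn -0.48
```

View pics/w1.png

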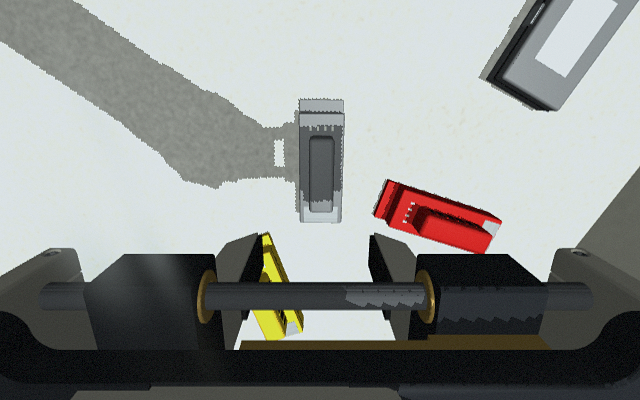

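>>> apply_moves([
  [[3,3,40],0],
  [[3,3,40],0],
  [[0,0,40],0],
  [[0,0,30],0],
  [[0,0,0],0],
])

```text
time_s: 1.8
tool_pos: [0.5929, -0.2961, 0.0671]
tool_rot: [0.547, 0.837, -0.001, -0.002]
force: [-0.3, -1.0, -0.2]
width: 0.0604
```

```bash
python3 - <<'E'
from h import *
go(591,-298,36,114.8)
E
```

```text
t 1.8 p [ 592.9 -296.1   67.1] xyaw 113.64 z [-0.004  0.001 -1.   ] F [-0.3 -1.  -0.2] w 60.4 j7 [ 0.69  0.7  -0.39  1.62  0.32  0.89  0.59]
delta tool mm [-1.1 -2.3 31.1] turn -1.16
```

>>> apply_moves([
  [[-1,-2,15],-1],
  [[0,0,16],0],
  [[0,0,0],0],
])

```text
time_s: 2.1
tool_pos: [0.5933, -0.2981, 0.0368]
tool_rot: [0.541, 0.841, -0.001, -0.0]
force: [-0.7, -0.6, -0.4]
width: 0.0598
```

```bash
python3 - <<'E'
from h import *
go(591,-298,36,114.8)
E
```

```text
t 2.1 p [ 593.3 -298.1   36.8] xyaw 114.54 z [-0.001 -0.001 -1.   ] F [-0.7 -0.6 -0.4] w 59.8 j7 [ 0.69  0.74 -0.38  1.63  0.34  0.84  0.6 ]
delta tool mm [ 1.  -2.1  0.9] turn -0.26
```

>>> apply_moves([
  [[1,-2,0],0],
  [[0,0,0],0],
  [[0,0,0],0],
  [[0,0,0],0],
  [[0,0,0],0],
  [[0,0,0],0],
], claw=0)

```text
time_s: 2.7
tool_pos: [0.5924, -0.3001, 0.0408]
tool_rot: [0.542, 0.841, -0.001, 0.002]
force: [1.4, 1.0, -4.7]
width: 0.0258
```

>>> apply_moves([
  [[0,0,-20],0],
  [[0,0,-35],0],
  [[0,0,-35],0],
  [[0,0,-35],0],
  [[0,0,-35],0],
  [[0,0,0],0],
])

```text
time_s: 3.3
tool_pos: [0.5871, -0.2961, 0.1969]
tool_rot: [0.541, 0.841, -0.001, -0.006]
force: [2.0, -0.7, -4.6]
width: 0.0258
```

```bash
python3 - <<'E'
from h import *
st()
for n in ['wrist','scene']:
    c=cam(n);cv2.imwrite(f'pics/{n}2.png',c['image']);np.savez(f'{n}2.npz',**c)
E
```

```text
t 3.3 p [ 587.1 -296.1  196.9] xyaw 114.48 z [-0.011  0.005 -1.   ] F [ 2.  -0.7 -4.6] w 25.8 j7 [ 0.73  0.55 -0.44  1.55  0.25  1.11  0.66]
```

View pics/wrist2.png

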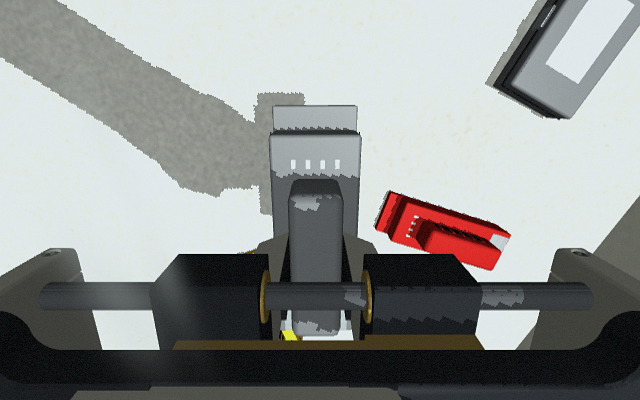

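```bash
cat >> h.py <<'E'
def packtool(c,p,M):
    # pack points in tool frame (mm)
    W=pts(c);T=((W-p)@M)*1000
    return T
E
python3 - <<'E'
from h import *
p,M=st();c=dict(np.load('wrist2.npz'));T=packtool(c,p,M)
for name,(u0,u1,v0,v1) in {'tab':(280,352,108,128),'bodytop':(278,355,140,172),'ribtop':(300,335,198,250)}.items():
    q=T[v0:v1,u0:u1].reshape(-1,3);q=q[np.isfinite(q[:,0])]
    A=np.c_[q[:,0],np.ones(len(q))];k=np.linalg.lstsq(A,q[:,2],rcond=None)[0]
    print(name,np.round(np.nanmin(q,0),1),np.round(np.nanmax(q,0),1),np.round(np.median(q,0),1),'slope deg',np.degrees(np.arctan(k[0])))
q=T[95:200,250:380].reshape(-1,3)
for lo,hi in[(-12,8),(8,30)]:
    r=q[(q[:,2]>lo)&(q[:,2]<hi)];print(lo,len(r),np.round(np.percentile(r,[1,50,99],axis=0),1).tolist(),cv2.minAreaRect(r[:,:2].astype(np.float32)))
E
```

```text
t 3.4 p [ 583.5 -295.   191.3] xyaw 114.48 z [-0.02   0.009 -1.   ] F [-0.7 -0.2 -7.3] w 25.8 j7 [ 0.73  0.56 -0.44  1.55  0.25  1.11  0.66]
tab [ 63.6 -17.7  23.5] [74.7 24.6 28.4] [69.   3.1 26. ] slope deg -0.5207990711799322
bodytop [ 41.7 -17.3   1.4] [59.4 24.5  5.9] [50.8  3.6  3.9] slope deg -0.0468109369253626
ribtop [ 11.8  -4.2 -32. ] [ 38.   12.  -27.5] [ 25.6   3.8 -30. ] slope deg 0.8448262840561797
-12 5179 [[26.6, -21.4, -9.7], [47.3, 3.0, 3.9], [62.0, 27.3, 6.2]] ((43.901939392089844, 2.9898681640625), (36.69432067871094, 50.35588836669922), 0.08737057447433472)
8 2361 [[61.9, -21.5, 9.8], [67.8, 2.6, 25.9], [75.7, 27.2, 27.6]] ((68.45964813232422, 2.8170700073242188), (50.18659591674805, 14.689408302307129), 89.82589721679688)
```

>>> apply_moves([
  [[0,0,0],0],
])

```text
time_s: 3.5
tool_pos: [0.5818, -0.2945, 0.1886]
tool_rot: [0.541, 0.841, -0.002, -0.013]
force: [0.2, -0.3, -6.1]
width: 0.026
```

>>> apply_moves([
  [[0,0,0],0],
])

```text
time_s: 3.6
tool_pos: [0.5805, -0.2939, 0.1861]
tool_rot: [0.541, 0.841, -0.002, -0.015]
force: [0.2, 0.8, -6.7]
width: 0.0255
```

>>> apply_moves([
  [[0,0,0],0],
  [[0,0,0],0],
  [[0,0,0],0],
])

```text
time_s: 3.9
tool_pos: [0.5781, -0.2929, 0.1814]
tool_rot: [0.541, 0.841, -0.002, -0.018]
force: [0.5, -0.4, -6.5]
width: 0.0257
```

```bash
python3 - <<'E'
from h import *
st()
E
```

```text
t 3.9 p [ 578.1 -292.9  181.4] xyaw 114.49 z [-0.033  0.016 -0.999] F [ 0.5 -0.4 -6.5] w 25.7 j7 [ 0.73  0.57 -0.44  1.56  0.25  1.11  0.66]
```

```bash
python3 - <<'E'
import numpy as np
y=114.5;n=10;dt=-4
for i in range(n):
    a=np.radians(y);d=np.array([545.2-578.1,112+292.9])/n
    ex=np.array([np.cos(a),np.sin(a)]);ey=np.array([np.sin(a),-np.cos(a)])
    print(np.round([d@ex,d@ey],1),end=' ');y+=dt
E
```

```text
[38.2 13.8] [39.1 11.1] [39.8  8.3] [40.2  5.6] [40.5  2.7] [40.6 -0.1] [40.5 -2.9] [40.2 -5.8] [39.7 -8.5] [ 39.  -11.3]
```

>>> apply_moves([
  [[38,14,-4],4],
  [[39,11,-4],4],
  [[40,8,-4],4],
  [[40,6,-4],4],
  [[40,3,-4],4],
  [[40,0,-4],4],
  [[40,-3,-4],4],
  [[40,-6,-4],4],
  [[40,-8,-4],4],
  [[32,-10,-4],3.5],
  [[0,0,-2],0],
])

```text
time_s: 5.0
tool_pos: [0.5523, 0.1159, 0.2308]
tool_rot: [0.803, 0.595, -0.007, -0.016]
force: [0.5, 0.7, -5.0]
width: 0.0262
```

```bash
python3 - <<'E'
from h import *
p,M=st();np.savez('p3.npz',p=p,M=M)
c=cam('wrist');cv2.imwrite('pics/w3.png',c['image']);np.savez('w3.npz',**c)
go(545.2,118.7,150,75)
E
```

```text
t 5.0 p [552.3 115.9 230.8] xyaw 73.05 z [-0.03   0.017 -0.999] F [ 0.5  0.7 -5. ] w 26.2 j7 [ 0.12  0.36 -0.45  1.74  0.15  1.1  -0.67]
t 5.05 p [552.8 113.  230.8] xyaw 73.0 z [-0.03   0.015 -0.999] F [-0.   0.9 -5.7] w 25.9 j7 [ 0.13  0.36 -0.45  1.74  0.15  1.1  -0.67]
delta tool mm [ 2.8 -6.3 81.1] turn -2.0
```

View pics/w3.png

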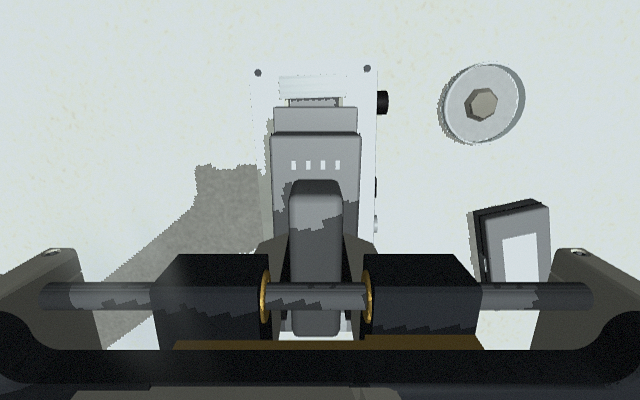

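```bash
python3 - <<'E'
from h import *
d=np.load('p3.npz');p,M=d['p'],d['M'];c=dict(np.load('w3.npz'));W=pts(c)*1000
cv2.imwrite('pics/w3c.png',cv2.resize(c['image'][50:190,230:400],(800,659),interpolation=cv2.INTER_CUBIC)[:600])
# columns profile
for u in (298,315,332):
    print(u,[(v,round(float(W[v,u,2]))) for v in range(60,132,2)])
S=W[55:230,240:385].reshape(-1,3)
q=S[(S[:,2]>49)&(S[:,2]<57.5)]
r=cv2.minAreaRect(q[:,:2].astype(np.float32));print('house',r)
for (u,v) in [(258,72),(367,68)]: print(ray(c,u,v,.054)*1000)
T=((W/1000-p)@M*1000)[90:200,250:380].reshape(-1,3)
for lo,hi in[(0,18),(22,40)]:
    r=T[(T[:,2]>lo)&(T[:,2]<hi)];print(lo,len(r),np.round(np.percentile(r,[1,50,99],axis=0),1).tolist(),cv2.minAreaRect(r[:,:2].astype(np.float32)))
E
```

```text
298 [(60, 0), (62, 54), (64, 54), (66, 55), (68, 54), (70, 52), (72, 53), (74, 53), (76, 54), (78, 54), (80, 55), (82, 56), (84, 54), (86, 55), (88, 54), (90, 56), (92, 56), (94, 56), (96, 55), (98, 55), (100, 35), (102, 33), (104, 33), (106, 34), (108, 200), (110, 200), (112, 200), (114, 200), (116, 199), (118, 198), (120, 200), (122, 201), (124, 198), (126, 199), (128, 200), (130, 200)]
315 [(60, 52), (62, 52), (64, 53), (66, 54), (68, 55), (70, 54), (72, 54), (74, 55), (76, 52), (78, 56), (80, 56), (82, 56), (84, 56), (86, 56), (88, 56), (90, 54), (92, 55), (94, 53), (96, 55), (98, 33), (100, 33), (102, 33), (104, 34), (106, 35), (108, 197), (110, 201), (112, 199), (114, 199), (116, 199), (118, 200), (120, 200), (122, 200), (124, 199), (126, 198), (128, 200), (130, 200)]
332 [(60, 54), (62, 52), (64, 53), (66, 53), (68, 54), (70, 54), (72, 52), (74, 55), (76, 56), (78, 56), (80, 55), (82, 55), (84, 56), (86, 54), (88, 55), (90, 55), (92, 54), (94, 55), (96, 55), (98, 34), (100, 33), (102, 35), (104, 34), (106, 33), (108, 198), (110, 199), (112, 199), (114, 198), (116, 199), (118, 200), (120, 198), (122, 199), (124, 198), (126, 199), (128, 198), (130, 199)]
house ((553.521240234375, 144.11415100097656), (184.71902465820312, 130.39097595214844), 75.06736755371094)
[522.29515361 238.07895552  54.        ]
[627.99676844 209.5169947   54.        ]
0 5039 [[29.0, -24.6, 2.4], [50.1, -0.4, 9.9], [64.1, 24.1, 15.4]] ((46.15967559814453, -0.2895164489746094), (50.25771713256836, 36.327362060546875), 89.68650817871094)
22 2175 [[63.9, -24.7, 25.6], [70.9, -0.4, 31.9], [77.8, 24.0, 33.5]] ((70.59307098388672, -0.3676128387451172), (14.51883602142334, 50.021148681640625), 0.08275124430656433)
```

View pics/w3c.png

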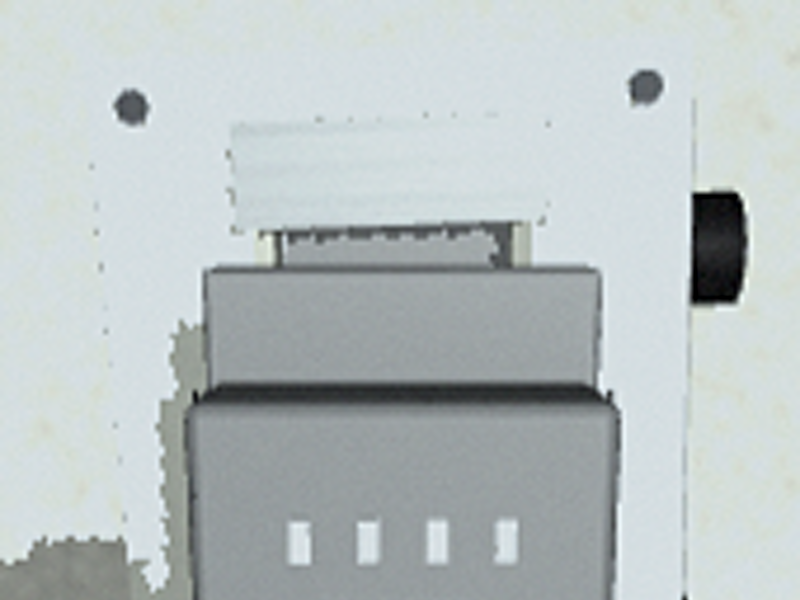

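```bash
python3 - <<'E'
from h import *
d=np.load('p3.npz');p,M=d['p'],d['M'];c=dict(np.load('w3.npz'));
th=np.deg2rad(75.05);ex=np.array([np.cos(th),np.sin(th)]);ey=np.array([-ex[1],ex[0]])
f=lambda u,v,h:(lambda q:(round(q@ex,1),round(q@ey,1)))(ray(c,u,v,h)[:2]*1000)
print('cham L,R',f(285.7,103,.054),f(342.2,102,.054))
print('lip edge',f(300,98.3,.056),f(330,97,.056))
toe=p+M@np.array([77.5,-.35,41])/1000; print('toe',toe*1000,toe[:2]@ex*1000,toe[:2]@ey*1000)
tab=p+M@np.array([77.5,-.35,32])/1000; print('tab proj',proj(c,tab), proj(c,p+M@np.array([77.5,-25,32])/1000),proj(c,p+M@np.array([77.5,24.5,32])/1000))
h=np.array([553.5,144.1]);print('house cl',h@ey,'toe end',h@ex+92.36)
S=pts(c)*1000;S=S[80:112,270:360].reshape(-1,3);X=S[:,:2]@ex;Y=S[:,:2]@ey
m=(S[:,2]<36)&(S[:,2]>30);print('floor',np.percentile(X[m],[1,99]),np.percentile(Y[m],[1,99]))
m=(S[:,2]>55.5)&(S[:,2]<58);print('lip',np.percentile(X[m],[1,5,95,99]),np.percentile(Y[m],[2,98]))
E
```

```text
cham L,R (np.float64(333.8), np.float64(-469.4)) (np.float64(332.8), np.float64(-527.8))
lip edge (np.float64(338.0), np.float64(-484.6)) (np.float64(338.2), np.float64(-515.3))
toe [573.32015174 190.83939989 190.38777556] 332.28258766199303 -504.6820334442539
tab proj [315.07573782 107.5409866 ] [273.04746153 107.52313549] [357.45006031 107.5589847 ]
house cl -497.5904118996172 toe end 374.37213091916675
floor [328.67940966 338.19773652] [-523.13010218 -471.60017009]
lip [338.47250485 338.98262061 354.80245631 355.91870072] [-529.85331649 -464.33890234]
```

>>> apply_moves([
  [[4,-5,35],-2],
  [[0,0,35],0],
  [[0,0,30],0],
  [[0,0,0],0],
])

```text
time_s: 5.45
tool_pos: [0.5493, 0.1167, 0.1304]
tool_rot: [0.793, 0.609, -0.005, -0.012]
force: [-2.6, -0.2, -5.9]
width: 0.0256
```

```bash
cat >> h.py <<'E'
th=np.deg2rad(75.05);ex=np.array([np.cos(th),np.sin(th)]);ey=np.array([-ex[1],ex[0]])
def bay(P):
    P=np.array(P)*1000; return np.round([P[:2]@ex-268,P[:2]@ey+497.8,P[2]-34],1)
def look(name,n='wrist',crop=None):
    p,M=st()
    print('tcp',bay(p),'toe',bay(p+M@np.array([77.5,-.3,41])/1000),'heelbot',bay(p+M@np.array([-64.5,-.3,41])/1000),'tilt x,y',np.round([M[:2,2]@ex,M[:2,2]@ey],3))
    c=cam(n);I=c['image']
    if crop: u,v,w,h=crop;I=I[v:v+h,u:u+w];s=min(800/w,600/h);I=cv2.resize(I,None,fx=s,fy=s,interpolation=cv2.INTER_CUBIC)
    cv2.imwrite(f'pics/{name}.png',I);np.savez(f'{name}.npz',p=p,M=M,**c);return p,M,c
E
python3 - <<'E'
from h import *
look('w4');st()
E
```

```text
t 5.45 p [549.3 116.7 130.4] xyaw 75.08 z [-0.023  0.012 -1.   ] F [-2.6 -0.2 -5.9] w 25.6 j7 [ 0.09  0.47 -0.43  1.84  0.22  0.89 -0.7 ]
tcp [-13.6  -2.8  96.4] toe [64.2 -1.4 55.9] heelbot [-77.8  -1.5  55. ] tilt x,y [0.006 0.026]
t 5.5 p [551.1 116.8 132.5] xyaw 75.05 z [-0.02   0.013 -1.   ] F [-0.5 -0.9 -5.7] w 25.9 j7 [ 0.09  0.47 -0.43  1.84  0.22  0.9  -0.7 ]
```

View pics/w4.png

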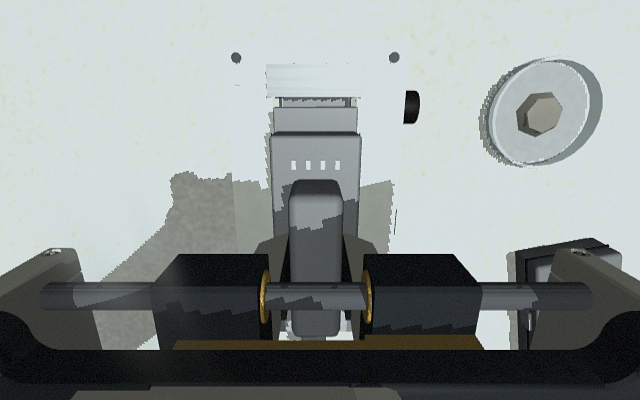

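>>> apply_moves([
  [[2,-3,14],0],
  [[0,0,12],0],
  [[0,0,0],0],
])

```text
time_s: 5.8
tool_pos: [0.5518, 0.119, 0.1088]
tool_rot: [0.794, 0.608, -0.001, -0.009]
force: [-0.8, 0.8, -6.7]
width: 0.0261
```

```bash
python3 - <<'E'
from h import *
p,M,c=look('w5',crop=(230,40,180,135))
for u in (290,315,340):
    W=pts(c)*1000;print(u,[(v,round(float(W[v,u,2]))) for v in range(84,118,2)])
S=W[60:115,250:380].reshape(-1,3);X=S[:,:2]@ex-268;Y=S[:,:2]@ey+497.8
m=(S[:,2]<37)&(S[:,2]>30);print('floor',np.percentile(X[m],[1,99]),np.percentile(Y[m],[1,99]))
m=(S[:,2]>55)&(S[:,2]<58)&(abs(Y)<30);print('lip',np.percentile(X[m],[1,5,95,99]),np.percentile(Y[m],[2,98]))
m=(S[:,2]>66)&(S[:,2]<82);print('tab',np.percentile(X[m],[1,99]),np.percentile(Y[m],[1,99]),np.median(S[m,2]))
st()
E
```

```text
t 5.8 p [551.8 119.  108.8] xyaw 74.91 z [-0.013  0.013 -1.   ] F [-0.8  0.8 -6.7] w 26.1 j7 [ 0.08  0.5  -0.42  1.86  0.24  0.84 -0.72]
tcp [-10.6  -4.6  74.8] toe [67.3 -3.9 34.5] heelbot [-74.7  -3.5  33.2] tilt x,y [0.01  0.016]
290 [(84, 54), (86, 56), (88, 54), (90, 55), (92, 54), (94, 55), (96, 54), (98, 55), (100, 55), (102, 32), (104, 34), (106, 33), (108, 76), (110, 77), (112, 79), (114, 77), (116, 78)]
315 [(84, 55), (86, 54), (88, 55), (90, 55), (92, 54), (94, 57), (96, 55), (98, 56), (100, 55), (102, 33), (104, 33), (106, 33), (108, 77), (110, 77), (112, 77), (114, 79), (116, 77)]Traceback (most recent call last):
  File "<stdin>", line 4, in <module>
ValueError: cannot convert float NaN to integer
```

View pics/w5.png

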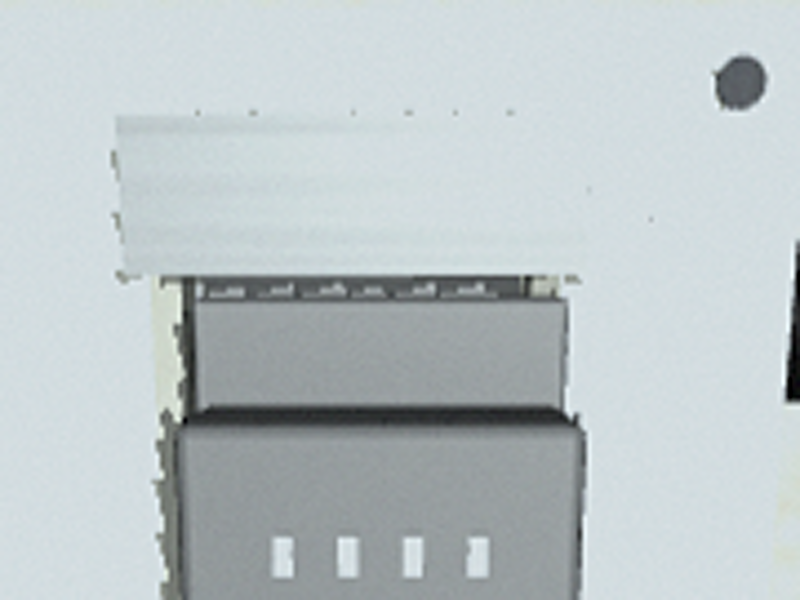

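>>> apply_moves([
  [[-1,-4,4],0],
  [[0,-1,2],0],
])

```text
time_s: 6.05
tool_pos: [0.548, 0.12, 0.1046]
tool_rot: [0.794, 0.608, 0.001, -0.008]
force: [-0.6, 0.7, -5.6]
width: 0.0258
```

```bash
python3 - <<'E'
from h import *
p,M,c=look('w6',crop=(230,40,180,135))
st()
E
```

```text
t 6.05 p [548.  120.  104.6] xyaw 74.91 z [-0.009  0.014 -1.   ] F [-0.6  0.7 -5.6] w 25.8 j7 [ 0.08  0.5  -0.42  1.87  0.25  0.83 -0.73]
tcp [-10.7  -0.7  70.6] toe [67.2 -0.1 30.5] heelbot [-74.8   0.2  28.9] tilt x,y [0.011 0.013]
t 6.1 p [548.3 120.1 104.7] xyaw 74.91 z [-0.009  0.014 -1.   ] F [-0.1  0.5 -5.5] w 25.9 j7 [ 0.08  0.5  -0.42  1.87  0.25  0.83 -0.73]
```

View pics/w6.png

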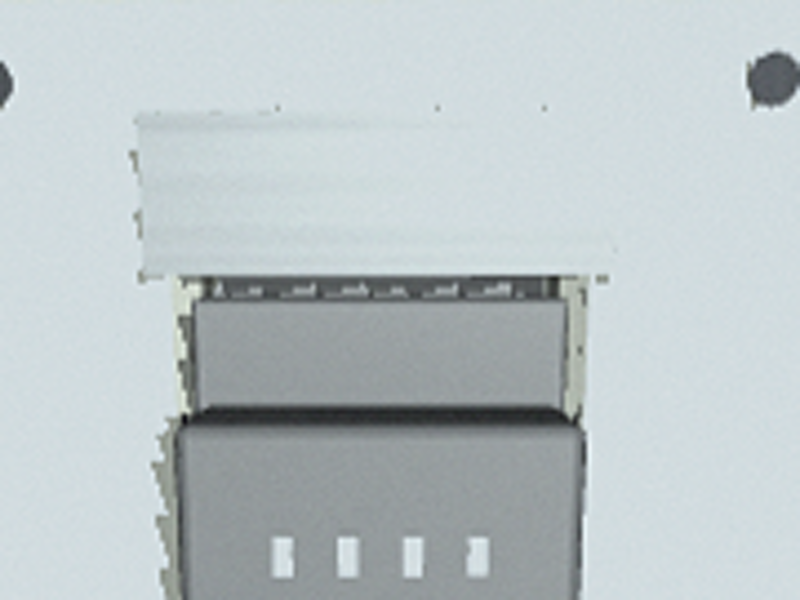

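>>> apply_moves([
  [[-1,0,5],0],
  [[0,0,5],0],
  [[0,0,4],0],
])

```text
time_s: 6.4
tool_pos: [0.5496, 0.1215, 0.0922]
tool_rot: [0.794, 0.608, 0.003, -0.008]
force: [-3.3, 6.6, 7.9]
width: 0.026
```

```bash
python3 - <<'E'
from h import *
p,M,c=look('w7',crop=(230,40,180,135))
c=cam('side');cv2.imwrite('pics/s7.png',cv2.resize(c['image'][190:370,240:420],(600,600),interpolation=cv2.INTER_CUBIC));np.savez('s7.npz',**c)
st()
E
```

```text
t 6.4 p [549.6 121.5  92.2] xyaw 74.95 z [-0.004  0.017 -1.   ] F [-3.3  6.6  7.9] w 26.0 j7 [ 0.07  0.52 -0.41  1.88  0.26  0.8  -0.74]
tcp [-8.8 -1.8 58.2] toe [69.3 -1.3 18.4] heelbot [-72.6  -1.1  16.2] tilt x,y [0.015 0.008]
t 6.5 p [549.5 121.8  92. ] xyaw 75.01 z [-0.004  0.017 -1.   ] F [-1.1  3.9 -0.6] w 25.9 j7 [ 0.07  0.52 -0.41  1.88  0.26  0.8  -0.74]
```

View pics/w7.png

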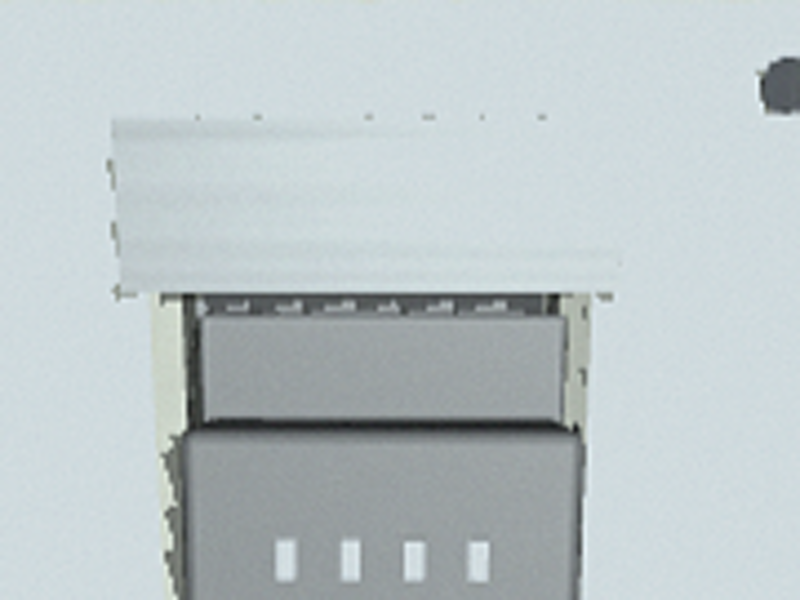

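View pics/s7.png

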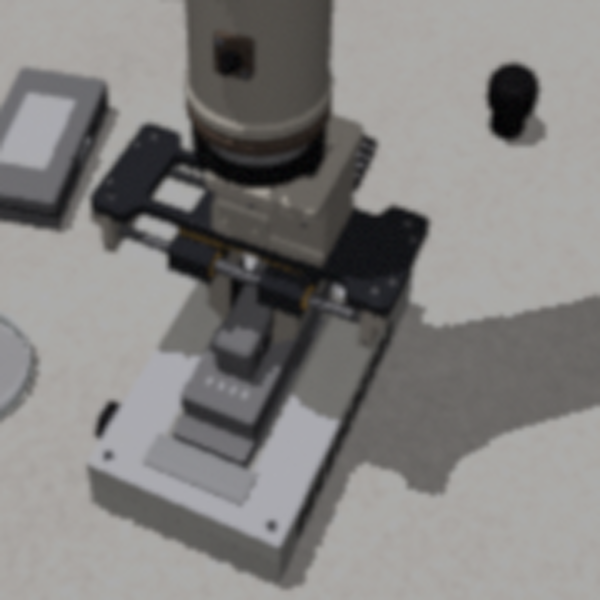

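>>> apply_moves([
  [[-2,-2,6],0],
  [[0,-1,6],0],
  [[0,0,6],0],
])

```text
time_s: 6.8
tool_pos: [0.551, 0.1271, 0.0826]
tool_rot: [0.792, 0.61, 0.009, -0.006]
force: [-18.5, -3.7, 43.7]
width: 0.026
```

```bash
python3 - <<'E'
from h import *
p,M,c=look('w8',crop=(230,40,180,135))
T=packtool(c,p,M)
q=T[135:172,285:345].reshape(-1,3);q=q[np.isfinite(q[:,0])]
A=np.c_[q[:,0],np.ones(len(q))];k=np.linalg.lstsq(A,q[:,2],rcond=None)[0];print('slope',np.degrees(np.arctan(k[0])))
W=pts(c)*1000
for u in (290,315,335): print(u,[(v,np.round(W[v,u,2])) for v in range(96,134,2)])
E
```

```text
t 6.8 p [551.  127.1  82.6] xyaw 75.19 z [ 0.006  0.021 -1.   ] F [-18.5  -3.7  43.7] w 26.0 j7 [ 0.06  0.53 -0.41  1.89  0.27  0.77 -0.75]
tcp [-3.1 -1.7 48.6] toe [75.3 -1.3  9.3] heelbot [-66.6  -1.6   6.2] tilt x,y [ 0.022 -0.001]
slope 51.18862890570677
290 [(96, np.float64(55.0)), (98, np.float64(56.0)), (100, np.float64(55.0)), (102, np.float64(55.0)), (104, np.float64(55.0)), (106, np.float64(55.0)), (108, np.float64(56.0)), (110, np.float64(55.0)), (112, np.float64(55.0)), (114, np.float64(57.0)), (116, np.float64(56.0)), (118, np.float64(34.0)), (120, np.float64(nan)), (122, np.float64(44.0)), (124, np.float64(42.0)), (126, np.float64(44.0)), (128, np.float64(43.0)), (130, np.float64(44.0)), (132, np.float64(44.0))]
315 [(96, np.float64(55.0)), (98, np.float64(55.0)), (100, np.float64(56.0)), (102, np.float64(55.0)), (104, np.float64(56.0)), (106, np.float64(56.0)), (108, np.float64(55.0)), (110, np.float64(55.0)), (112, np.float64(54.0)), (114, np.float64(54.0)), (116, np.float64(55.0)), (118, np.float64(32.0)), (120, np.float64(34.0)), (122, np.float64(42.0)), (124, np.float64(42.0)), (126, np.float64(44.0)), (128, np.float64(43.0)), (130, np.float64(42.0)), (132, np.float64(44.0))]
335 [(96, np.float64(55.0)), (98, np.float64(54.0)), (100, np.float64(55.0)), (102, np.float64(55.0)), (104, np.float64(55.0)), (106, np.float64(56.0)), (108, np.float64(55.0)), (110, np.float64(55.0)), (112, np.float64(55.0)), (114, np.float64(56.0)), (116, np.float64(55.0)), (118, np.float64(34.0)), (120, np.float64(34.0)), (122, np.float64(44.0)), (124, np.float64(43.0)), (126, np.float64(44.0)), (128, np.float64(43.0)), (130, np.float64(44.0)), (132, np.float64(44.0))]
```

View pics/w8.png

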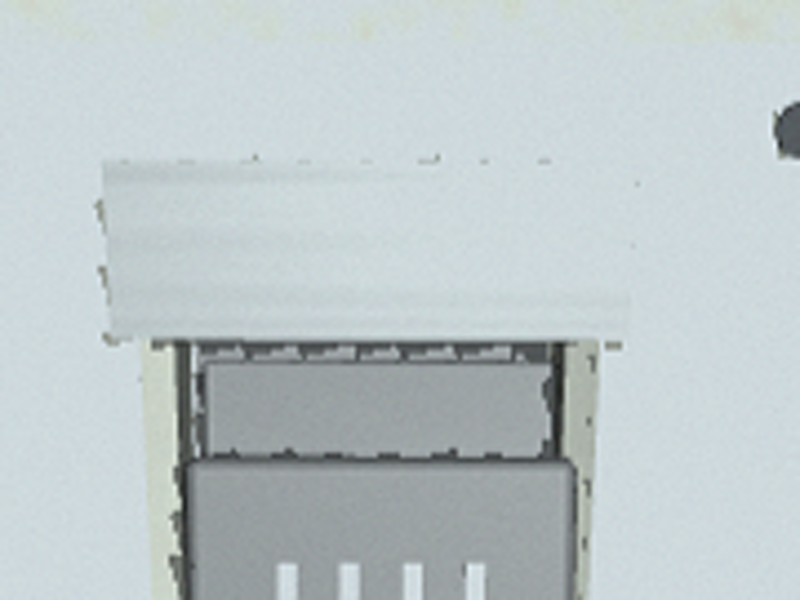

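>>> apply_moves([
  [[4,0,-2],0],
  [[6,0,0],0],
  [[6,0,0],0],
])

```text
time_s: 7.15
tool_pos: [0.5539, 0.1387, 0.0848]
tool_rot: [0.793, 0.609, 0.006, -0.005]
force: [-4.3, -12.0, 1.2]
width: 0.026
```

```bash
python3 - <<'E'
from h import *
c=dict(np.load('w8.npz'));print('toe before',bay(ray(c,315,121,.044)))
p,M,c=look('w9',crop=(230,40,180,135))
W=pts(c)*1000
for u in (290,315,335): print(u,[(v,float(np.round(W[v,u,2]))) for v in range(96,150,2)])
E
```

```text
toe before [67.  -1.2 10. ]
t 7.15 p [553.9 138.7  84.8] xyaw 75.09 z [ 0.004  0.015 -1.   ] F [ -4.3 -12.    1.2] w 26.0 j7 [ 0.03  0.54 -0.41  1.87  0.27  0.78 -0.77]
tcp [ 8.9 -1.6 50.8] toe [87.  -1.2 11. ] heelbot [-54.9  -1.3   8.8] tilt x,y [ 0.016 -0.   ]
290 [(96, 54.0), (98, 55.0), (100, 56.0), (102, 56.0), (104, 55.0), (106, 55.0), (108, 55.0), (110, 55.0), (112, 56.0), (114, 55.0), (116, 54.0), (118, 55.0), (120, 55.0), (122, 56.0), (124, 55.0), (126, 55.0), (128, 55.0), (130, 56.0), (132, 55.0), (134, 55.0), (136, 55.0), (138, 47.0), (140, 47.0), (142, 47.0), (144, 67.0), (146, 69.0), (148, 68.0)]
315 [(96, 53.0), (98, 55.0), (100, 56.0), (102, 55.0), (104, 54.0), (106, 55.0), (108, 56.0), (110, 54.0), (112, 55.0), (114, 55.0), (116, 55.0), (118, 55.0), (120, 55.0), (122, 55.0), (124, 55.0), (126, 55.0), (128, 55.0), (130, 55.0), (132, 55.0), (134, 56.0), (136, 55.0), (138, 45.0), (140, 46.0), (142, 47.0), (144, 67.0), (146, 69.0), (148, 68.0)]
335 [(96, 54.0), (98, 55.0), (100, 54.0), (102, 56.0), (104, 55.0), (106, 55.0), (108, 55.0), (110, 55.0), (112, 54.0), (114, 55.0), (116, 56.0), (118, 56.0), (120, 54.0), (122, 55.0), (124, 55.0), (126, 55.0), (128, 56.0), (130, 54.0), (132, 54.0), (134, 54.0), (136, 54.0), (138, 47.0), (140, 47.0), (142, 47.0), (144, 68.0), (146, 69.0), (148, 69.0)]
```

View pics/w9.png

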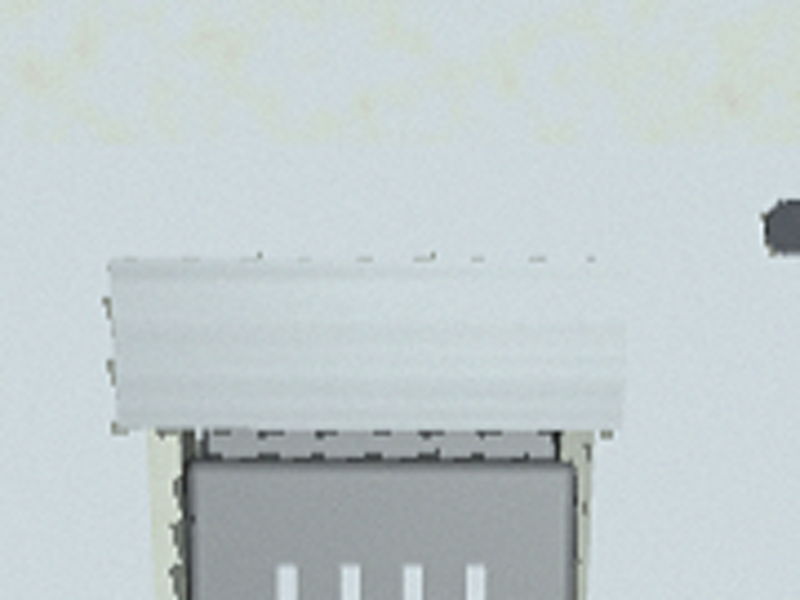

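>>> apply_moves([
  [[2,0,4],0],
  [[1,0,6],0],
  [[1,0,6],0],
])

```text
time_s: 7.5
tool_pos: [0.5523, 0.1327, 0.0697]
tool_rot: [0.795, 0.607, -0.003, -0.001]
force: [-15.4, -4.0, 43.4]
width: 0.0256
```

```bash
python3 - <<'E'
from h import *
p,M,c=look('w10',crop=(230,40,180,135))
W=pts(c)*1000
for u in (290,315,335): print(u,[(v,float(np.round(W[v,u,2]))) for v in range(126,162,2)])
q=np.array([[*W[v,u]] for v in range(148,175,2) for u in range(285,345,4)]);q=q[np.isfinite(q[:,0])]
k=np.linalg.lstsq(np.c_[q[:,:2]@ex,q[:,:2]@ey,np.ones(len(q))],q[:,2],rcond=None)[0];print('bodytop slope deg x,y',np.degrees(k[:2]))
c=cam('scene');cv2.imwrite('pics/s10.png',cv2.resize(c['image'][110:210,330:460],(780,600),interpolation=cv2.INTER_CUBIC))
E
```

```text
t 7.5 p [552.3 132.7  69.7] xyaw 74.77 z [-0.006 -0.001 -1.   ] F [-15.4  -4.   43.4] w 25.6 j7 [ 0.02  0.56 -0.39  1.87  0.29  0.77 -0.79]
tcp [ 2.6 -1.5 35.7] toe [80.  -1.4 -5.5] heelbot [-62.   -0.7  -5.1] tilt x,y [-0.003  0.005]
290 [(126, 55.0), (128, 44.0), (130, 44.0), (132, 45.0), (134, 43.0), (136, 44.0), (138, 50.0), (140, 59.0), (142, 62.0), (144, 66.0), (146, 66.0), (148, 65.0), (150, 64.0), (152, 65.0), (154, 65.0), (156, 65.0), (158, 65.0), (160, 66.0)]
315 [(126, 55.0), (128, 44.0), (130, 43.0), (132, 43.0), (134, 44.0), (136, 43.0), (138, 49.0), (140, 58.0), (142, 63.0), (144, 63.0), (146, 66.0), (148, 65.0), (150, 66.0), (152, 65.0), (154, 65.0), (156, 65.0), (158, 65.0), (160, 66.0)]
335 [(126, 55.0), (128, 43.0), (130, 43.0), (132, 43.0), (134, 44.0), (136, 43.0), (138, 50.0), (140, 58.0), (142, 63.0), (144, 64.0), (146, 65.0), (148, 65.0), (150, 65.0), (152, 65.0), (154, 65.0), (156, 66.0), (158, 66.0), (160, 64.0)]
bodytop slope deg x,y [1.44708303 0.25401535]
```

View pics/w10.png

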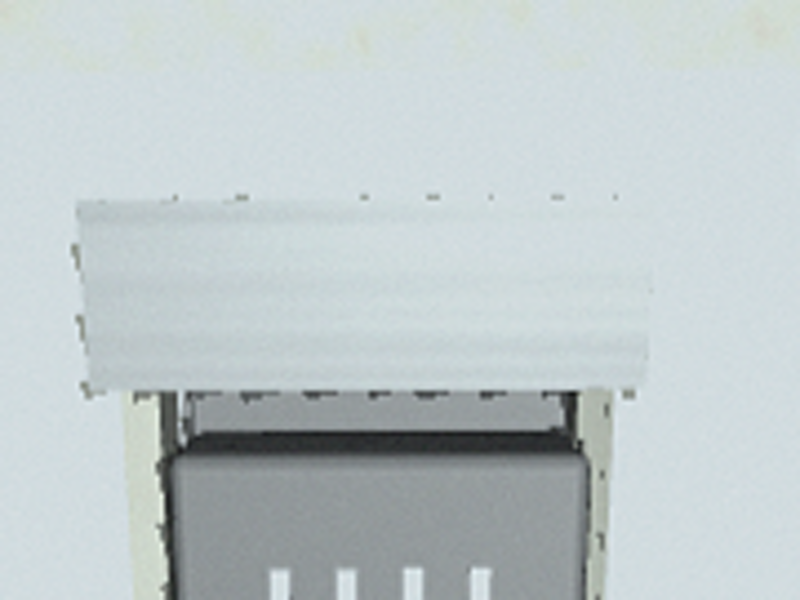

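View pics/s10.png

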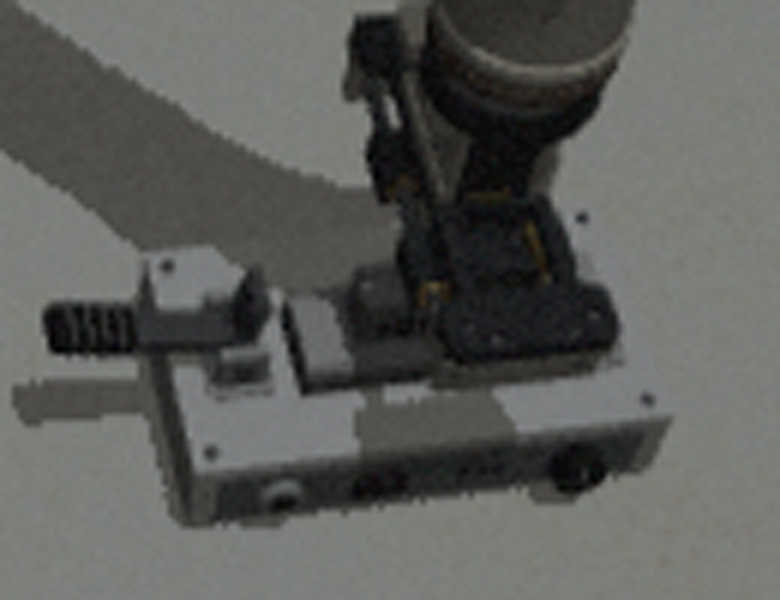

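```bash
python3 - <<'E'
from h import *
c=dict(np.load('w10.npz'))
W=pts(c);S=W[120:175,270:350].reshape(-1,3);B=np.c_[(S[:,:2]*1000)@ex-268,(S[:,:2]*1000)@ey+497.8,S[:,2]*1000-34]
for n,lo,hi in [('bodytop',29,35),('tab',8,12),('lip',20,25)]:
    m=(B[:,2]>lo)&(B[:,2]<hi);print(n,m.sum(),np.round(np.percentile(B[m],[1,50,99],axis=0),1).tolist())
E
```

```text
bodytop 2612 [[46.8, -19.2, 29.4], [55.5, 1.3, 31.1], [63.8, 22.1, 32.6]]
tab 728 [[63.8, -21.0, 8.1], [66.5, 1.0, 9.3], [69.0, 23.2, 11.5]]
lip 727 [[63.8, -19.8, 20.1], [72.2, 1.3, 21.3], [74.4, 22.8, 24.4]]
```

>>> apply_moves([
  [[0,0,-1],0],
  [[0,0,0],0],
  [[0,0,0],0],
  [[0,0,0],0],
], claw=56)

```text
time_s: 8.0
tool_pos: [0.5557, 0.1342, 0.0715]
tool_rot: [0.794, 0.607, -0.0, -0.0]
force: [-0.1, 0.0, -0.2]
width: 0.0525
```

>>> apply_moves([
  [[0,0,-20],0],
  [[0,0,-35],0],
  [[0,0,-40],0],
  [[0,0,-40],0],
  [[0,0,0],0],
])

```text
time_s: 8.5
tool_pos: [0.5554, 0.1357, 0.2083]
tool_rot: [0.794, 0.608, -0.001, -0.002]
force: [0.9, -0.5, 0.5]
width: 0.0558
```

```bash
python3 - <<'E'
from h import *
p,M,c=look('w11')
W=pts(c);S=W.reshape(-1,3);B=np.c_[(S[:,:2]*1000)@ex-268,(S[:,:2]*1000)@ey+497.8,S[:,2]*1000-34]
np.save('B11.npy',B)
for n,xa,xb,lo,hi in [('bodytop front',42,62,27,45),('tab',64,69,5,16),('rib',-45,45,60,75),('heeltop',-66,-42,25,45)]:
    m=(B[:,2]>lo)&(B[:,2]<hi)&(B[:,0]>xa)&(B[:,0]<xb)&(abs(B[:,1])<30);print(n,m.sum(),np.round(np.percentile(B[m],[1,50,99],axis=0),1).tolist() if m.sum() else '')
c=cam('scene');cv2.imwrite('pics/s11.png',cv2.resize(c['image'][110:210,330:460],(780,600),interpolation=cv2.INTER_CUBIC))
E
```

```text
t 8.5 p [555.4 135.7 208.3] xyaw 74.9 z [-0.004  0.002 -1.   ] F [ 0.9 -0.5  0.5] w 55.8 j7 [ 0.07  0.39 -0.45  1.77  0.19  1.04 -0.71]
tcp [  6.4  -3.8 174.3] toe [ 83.9  -3.5 133.4] heelbot [-58.1  -3.1 133.3] tilt x,y [0.001 0.005]
bodytop front 1110 [[42.5, -25.5, 30.7], [52.0, -1.2, 32.5], [61.5, 23.3, 40.4]]
tab 264 [[64.3, -27.2, 8.1], [66.2, -1.5, 10.0], [68.4, 27.3, 15.9]]
rib 2441 [[-33.4, -14.1, 63.1], [8.1, -1.1, 68.5], [43.4, 11.4, 71.2]]
heeltop 615 [[-60.9, -25.3, 35.8], [-53.6, -1.3, 37.8], [-42.4, 22.8, 39.5]]
```

View pics/w11.png

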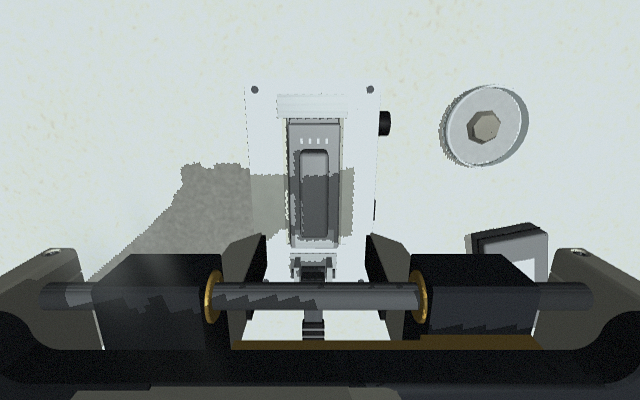

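View pics/s11.png

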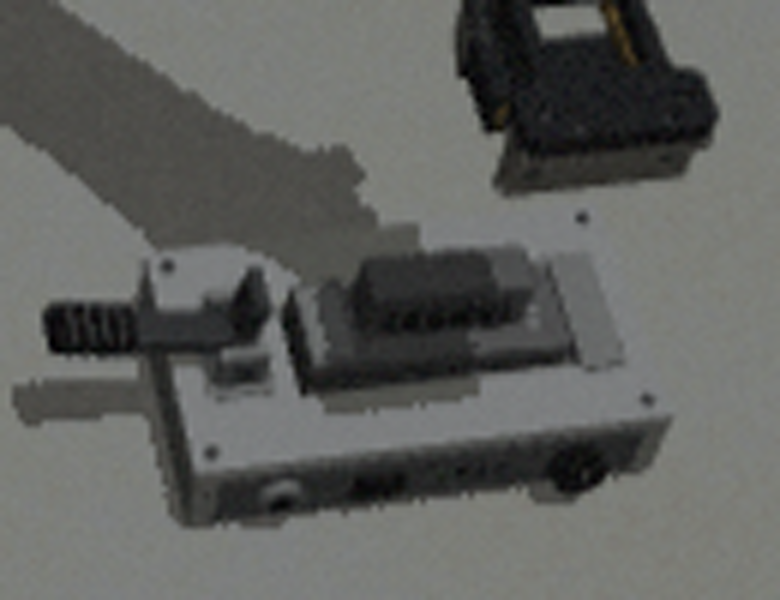

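```bash
python3 - <<'E'
from h import *
B=np.load('B11.npy')
m=(B[:,2]>29)&(B[:,2]<42)&(abs(B[:,1]+1.2)<18)&(B[:,0]<69)&(B[:,0]>-80)
print('top x range',np.percentile(B[m,0],[.2,1,99,99.8]))
for x in np.arange(56,82,1.5):
    k=(abs(B[:,0]-x)<.75)&(abs(B[:,1])<18)&(B[:,2]<50);print(x,k.sum(),np.round(np.percentile(B[k,2],[10,50,90]),1) if k.sum() else '',end=';')
print()
for x in np.arange(-80,-54,1.5):
    k=(abs(B[:,0]-x)<.75)&(abs(B[:,1])<12)&(B[:,2]<90);print(x,k.sum(),np.round(np.percentile(B[k,2],[10,50,90]),1) if k.sum() else '',end=';')
m=(B[:,2]>62)&(B[:,2]<76)&(abs(B[:,1])<30)&(abs(B[:,0])<60);print('rib',cv2.minAreaRect(B[m][:,:2].astype(np.float32)))
# lever
m=(abs(B[:,1])<25)&(B[:,0]<-80)&(B[:,0]>-200)&(B[:,2]>30)&(B[:,2]<110)
print('lever',m.sum(),np.round(np.percentile(B[m],[1,50,99],axis=0),1).tolist())
st()
E
```

```text
top x range [-60.90007949 -60.36005653  64.97745874  65.06444879]
56.0 61 [31.3 31.9 32.8];57.5 53 [31.7 32.4 33.3];59.0 76 [31.1 32.1 33.4];60.5 38 [31.3 31.9 32.7];62.0 74 [31.4 31.8 33.1];63.5 74 [30.9 31.9 32.5];65.0 111 [ 9.5 13.6 31.3];66.5 70 [ 8.7  9.8 10.4];68.0 38 [ 8.7  9.6 10.7];69.5 35 [ 9.   9.9 10.5];71.0 57 [20.1 20.9 22.2];72.5 54 [20.6 21.4 22.3];74.0 74 [20.3 21.3 22.1];75.5 37 [20.4 21.1 21.8];77.0 76 [20.6 21.2 22.2];78.5 60 [20.3 21.1 22. ];80.0 54 [20.8 21.3 22.2];81.5 76 [20.6 21.2 22.1];
-80.0 26 [19.6 20.7 21.2];-78.5 36 [18.7 20.8 21.3];-77.0 27 [18.5 19.4 20.7];-75.5 26 [18.3 19.5 20. ];-74.0 25 [18.  19.  19.5];-72.5 24 [18.2 19.1 20. ];-71.0 13 [18.9 19.5 20.6];-69.5 0 ;-68.0 0 ;-66.5 0 ;-65.0 0 ;-63.5 0 ;-62.0 0 ;-60.5 24 [37.4 38.3 39. ];-59.0 33 [37.2 37.8 38.6];-57.5 30 [37.7 38.2 38.7];-56.0 28 [37.3 38.6 39.2];-54.5 29 [37.3 37.8 38.8];rib ((4.790752410888672, -1.3091459274291992), (25.992650985717773, 78.80276489257812), 89.85983276367188)
lever 1275 [[-161.1, -21.6, 31.8], [-95.5, -0.0, 50.7], [-81.4, 22.5, 67.6]]
t 8.6 p [552.4 134.4 203.6] xyaw 74.89 z [-0.012 -0.    -1.   ] F [-0.6 -0.5 -0.5] w 55.8 j7 [ 0.07  0.39 -0.45  1.77  0.19  1.03 -0.71]
```

>>> apply_moves([
  [[-42,-1,0],0],
  [[-42,0,0],0],
  [[-42,0,5],0],
  [[-38,0,10],0],
  [[0,0,10],0],
  [[0,0,0],0],
])

```text
time_s: 9.2
tool_pos: [0.5014, -0.0271, 0.1689]
tool_rot: [0.793, 0.61, -0.009, -0.009]
force: [-0.4, 1.4, -0.6]
width: 0.0563
```

```bash
python3 - <<'E'
from h import *
p,M,c=look('w12')
W=pts(c);S=W.reshape(-1,3);B=np.c_[(S[:,:2]*1000)@ex-268,(S[:,:2]*1000)@ey+497.8,S[:,2]*1000-34]
for x in range(-190,-85,6):
    k=(abs(B[:,0]-x)<3)&(abs(B[:,1])<30)&(B[:,2]>28)&(B[:,2]<75)
    print(x,k.sum(),np.round(np.percentile(B[k],[3,50,97],axis=0)[:,1:],1).tolist() if k.sum()>3 else '')
st()
E
```

```text
t 9.2 p [501.4 -27.1 168.9] xyaw 75.12 z [-0.025  0.002 -1.   ] F [-0.4  1.4 -0.6] w 56.3 j7 [ 0.34  0.32 -0.39  1.95  0.15  0.92 -0.39]
tcp [-164.9    6.4  134.9] toe [-87.5   7.8  93.6] heelbot [-229.5    7.6   94.2] tilt x,y [-0.004  0.025]
-190 0 
-184 79 [[-10.3, 60.5], [-0.2, 62.5], [10.8, 63.6]]
-178 221 [[-10.9, 60.0], [0.6, 62.1], [11.4, 63.6]]
-172 234 [[-11.3, 58.7], [0.3, 60.9], [11.2, 62.5]]
-166 229 [[-11.2, 57.4], [-0.0, 59.4], [11.9, 60.9]]
-160 234 [[-11.1, 55.7], [0.8, 58.1], [12.0, 59.4]]
-154 224 [[-10.2, 54.5], [0.1, 56.4], [11.3, 57.9]]
-148 240 [[-10.9, 52.7], [0.2, 55.1], [11.9, 56.6]]
-142 212 [[-9.3, 49.9], [0.2, 51.7], [9.8, 54.4]]
-136 193 [[-9.2, 48.7], [0.3, 50.2], [9.8, 51.6]]
-130 197 [[-9.1, 47.4], [0.4, 48.6], [9.9, 50.0]]
-124 198 [[-9.0, 45.9], [0.4, 47.2], [9.9, 48.6]]
-118 199 [[-8.9, 44.2], [0.5, 45.8], [10.0, 47.2]]
-112 201 [[-9.0, 42.7], [0.5, 44.2], [10.0, 45.6]]
-106 265 [[-18.1, 41.0], [-0.2, 42.9], [18.6, 45.0]]
-100 380 [[-19.5, 37.8], [-0.1, 42.0], [20.1, 45.0]]
-94 414 [[-21.9, 39.0], [0.1, 44.4], [22.7, 61.2]]
-88 480 [[-19.7, 37.3], [0.3, 68.3], [20.7, 71.1]]
t 9.25 p [501.6 -27.5 169.3] xyaw 75.13 z [-0.025  0.002 -1.   ] F [-0.  -0.5 -1.1] w 55.9 j7 [ 0.34  0.32 -0.39  1.95  0.15  0.93 -0.39]
```

View pics/w12.png

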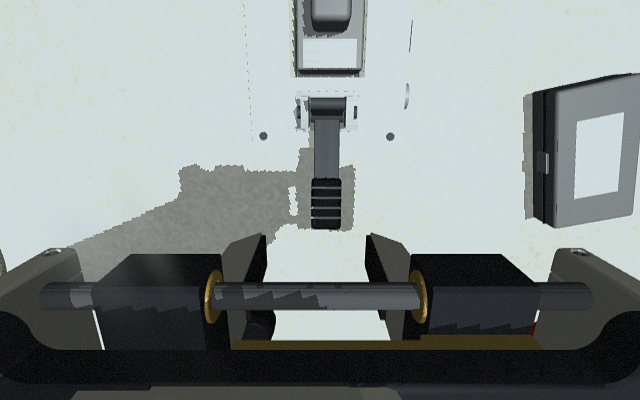

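```bash
python3 - <<'E'
from h import *
c=dict(np.load('scene0.npz'));W=pts(c)
S=W[140:180,270:300].reshape(-1,3);S=S[(S[:,2]>.05)&(S[:,2]<.07)]
print('eyepiece',np.median(S,0),bay(np.median(S,0)))
E
```

```text
eyepiece [ 0.39693979 -0.16586918  0.06019469] [-325.9   71.5   26.2]
```

>>> apply_moves([
  [[0,5,35],0],
  [[0,1,30],0],
  [[0,0,20],0],
  [[0,0,5],0],
])

```text
time_s: 9.65
tool_pos: [0.5087, -0.0231, 0.0773]
tool_rot: [0.79, 0.612, -0.007, -0.008]
force: [-0.1, -0.1, -0.6]
width: 0.056
```

```bash
python3 - <<'E'
from h import *
p,M,c=look('w13');st()
E
```

```text
t 9.65 p [508.7 -23.1  77.3] xyaw 75.53 z [-0.021  0.004 -1.   ] F [-0.1 -0.1 -0.6] w 56.0 j7 [ 0.29  0.47 -0.36  2.    0.23  0.74 -0.46]
tcp [-159.1    0.3   43.3] toe [-81.6   2.2   2.2] heelbot [-223.6    1.     2.4] tilt x,y [-0.001  0.021]
t 9.7 p [508.9 -22.9  77.4] xyaw 75.55 z [-0.021  0.004 -1.   ] F [-0.1  0.4 -0.5] w 56.0 j7 [ 0.29  0.47 -0.36  2.    0.23  0.74 -0.46]
```

View pics/w13.png

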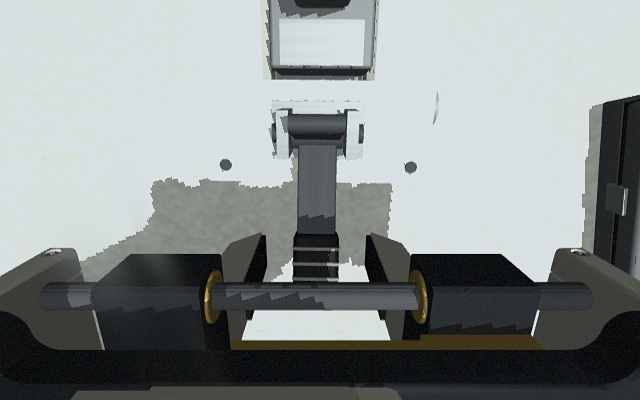

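>>> apply_moves([
  [[-5,0,6],0],
])

```text
time_s: 9.8
tool_pos: [0.5089, -0.026, 0.0723]
tool_rot: [0.79, 0.614, -0.006, -0.008]
force: [1.1, 0.1, 0.4]
width: 0.0563
```

>>> apply_moves([
  [[0,0,0],0],
  [[0,0,0],0],
  [[0,0,0],0],
  [[0,0,0],0],
  [[0,0,0],0],
], claw=0)

```text
time_s: 10.3
tool_pos: [0.5082, -0.0258, 0.0742]
tool_rot: [0.79, 0.613, -0.006, -0.008]
force: [-3.9, 2.2, -4.2]
width: 0.0236
```

```bash
cat >> h.py <<'E'
def arc():
    p,M=st();b=bay(p+M@[0,0,-.019]);th=np.arctan2(-94-b[0],b[2]-36);print('grasp bay',b,'r',np.hypot(-94-b[0],b[2]-36),'theta',round(th,3));return b,th,M
E
python3 - <<'E'
from h import *
b,th,M=arc()
r=np.hypot(-94-b[0],b[2]-36)
n=11;prev=np.array([b[0],b[2]])
for t in np.linspace(th,0,n+1)[1:]:
    q=np.array([-94-r*np.sin(t),36+r*np.cos(t)]);print(round(t,2),'tool dx',round(q[0]-prev[0],1),'dz',round(-(q[1]-prev[1]),1));prev=q
E
```

```text
t 10.3 p [508.2 -25.8  74.2] xyaw 75.68 z [-0.019  0.005 -1.   ] F [-3.9  2.2 -4.2] w 23.6 j7 [ 0.29  0.47 -0.36  2.    0.23  0.73 -0.45]
grasp bay [-161.8   -0.2   59.2] r 71.65947250712917 theta 1.241
1.13 tool dx 3.0 dz -7.5
1.02 tool dx 3.9 dz -7.1
0.9 tool dx 4.6 dz -6.6
0.79 tool dx 5.4 dz -6.1
0.68 tool dx 6.0 dz -5.4
0.56 tool dx 6.6 dz -4.7
0.45 tool dx 7.1 dz -3.9
0.34 tool dx 7.5 dz -3.1
0.23 tool dx 7.8 dz -2.2
0.11 tool dx 8.0 dz -1.4
0.0 tool dx 8.1 dz -0.5
```

>>> apply_moves([
  [[3,0,-8],0],
  [[4,0,-8],0],
  [[5,0,-7],0],
  [[6,0,-7],0],
])

```text
time_s: 10.7
tool_pos: [0.5122, -0.0104, 0.1045]
tool_rot: [0.791, 0.612, -0.008, -0.008]
force: [1.2, -1.0, -10.7]
width: 0.0236
```

```bash
python3 - <<'E'
from h import *
b,th,M=arc()
E
```

```text
t 10.7 p [512.2 -10.4 104.5] xyaw 75.43 z [-0.022  0.003 -1.   ] F [  1.2  -1.  -10.7] w 23.6 j7 [ 0.28  0.43 -0.37  1.98  0.21  0.8  -0.47]
grasp bay [-145.9   -0.2   89.5] r 74.53764149743404 theta 0.77
```

>>> apply_moves([
  [[7,0,-5],0],
  [[8,0,-4],0],
  [[8,0,-3],0],
  [[9,0,-2],0],
])

```text
time_s: 11.1
tool_pos: [0.5185, 0.0131, 0.1214]
tool_rot: [0.793, 0.609, -0.014, -0.005]
force: [-3.6, -8.9, 0.8]
width: 0.0237
```

```bash
python3 - <<'E'
from h import *
b,th,M=arc()
E
```

```text
t 11.1 p [518.5  13.1 121.4] xyaw 75.09 z [-0.027 -0.009 -1.   ] F [-3.6 -8.9  0.8] w 23.7 j7 [ 0.23  0.42 -0.38  1.95  0.21  0.85 -0.53]
grasp bay [-121.3   -0.3  106.4] r 75.50794660166571 theta 0.37
```

>>> apply_moves([
  [[9,0,-1],0],
  [[10,0,-1],0],
  [[10,0,0],0],
  [[8,0,0],0],
])

```text
time_s: 11.5
tool_pos: [0.5249, 0.0374, 0.1273]
tool_rot: [0.795, 0.606, -0.023, 0.001]
force: [-3.4, -7.7, -4.4]
width: 0.024
```

```bash
python3 - <<'E'
from h import *
b,th,M=arc()
E
```

```text
t 11.5 p [524.9  37.4 127.3] xyaw 74.68 z [-0.035 -0.029 -0.999] F [-3.4 -7.7 -4.4] w 24.0 j7 [ 0.17  0.42 -0.38  1.92  0.23  0.88 -0.6 ]
grasp bay [-95.7  -0.2 112.3] r 76.31893605128415 theta 0.022
```

>>> apply_moves([
  [[6,0,0],0],
  [[6,0,0],0],
  [[6,0,0],0],
])

```text
time_s: 11.8
tool_pos: [0.5273, 0.0463, 0.1276]
tool_rot: [0.796, 0.605, -0.029, 0.005]
force: [-2.0, -9.6, -3.9]
width: 0.0237
```

```bash
python3 - <<'E'
from h import *
b,th,M=arc()
E
```

```text
t 11.8 p [527.3  46.3 127.6] xyaw 74.48 z [-0.041 -0.043 -0.998] F [-2.  -9.6 -3.9] w 23.7 j7 [ 0.14  0.43 -0.37  1.9   0.24  0.9  -0.64]
grasp bay [-86.2  -0.2 112.6] r 76.99610379752991 theta -0.101
```

```bash
python3 - <<'E'
from h import *
p,M,c=look('w14')
c=cam('scene');np.savez('s14.npz',**c);a=cv2.resize(c['image'][95:205,320:460],(400,314),interpolation=cv2.INTER_CUBIC)
c=cam('side');np.savez('d14.npz',**c);b=cv2.resize(c['image'][190:360,240:400],(400,425),interpolation=cv2.INTER_CUBIC)
a=cv2.copyMakeBorder(a,0,111,0,0,0);cv2.imwrite('pics/s14.png',np.hstack([a,b]))
st()
E
```

```text
t 11.8 p [527.3  46.3 127.6] xyaw 74.48 z [-0.041 -0.043 -0.998] F [-2.  -9.6 -3.9] w 23.7 j7 [ 0.14  0.43 -0.37  1.9   0.24  0.9  -0.64]
tcp [-87.2   0.3  93.6] toe [-11.9   1.   48.6] heelbot [-153.7    2.5   56.1] tilt x,y [-0.052  0.029]
t 11.95 p [527.5  47.1 127.6] xyaw 74.52 z [-0.041 -0.042 -0.998] F [-2.  -6.6 -4. ] w 24.0 j7 [ 0.14  0.43 -0.37  1.9   0.24  0.9  -0.63]
```

View pics/w14.png

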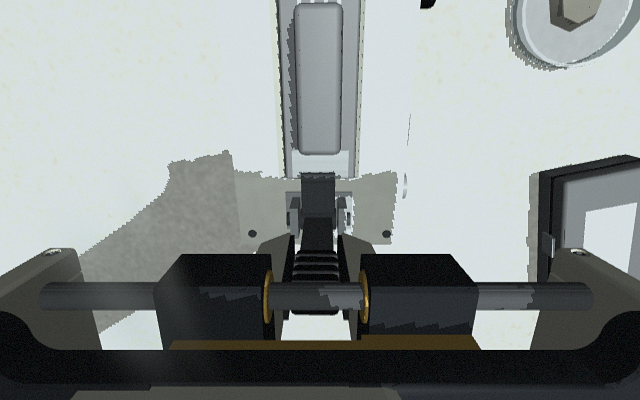

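View pics/s14.png

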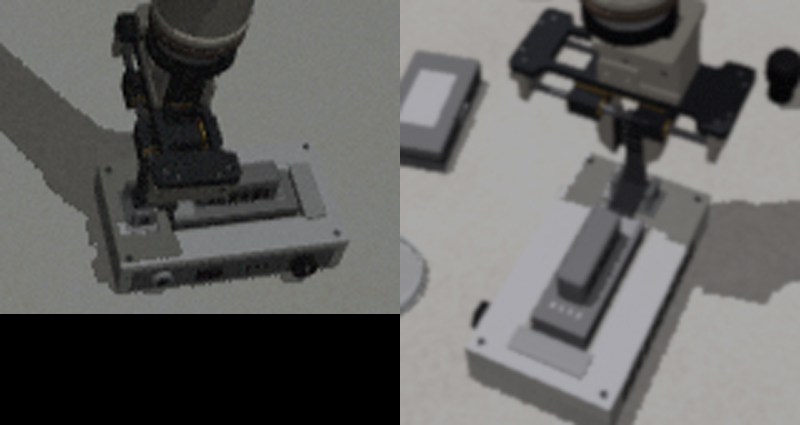

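```bash
python3 - <<'E'
from h import *
c=dict(np.load('w14.npz'));W=pts(c)
for v in range(150,232,4):
    q=W[v,310:326];q=q[np.isfinite(q[:,0])]
    if len(q): print(v,bay(np.median(q,0)))
for u in (295,343): print(u,[bay(W[v,u]).tolist() for v in (158,164,170)])
S=W.reshape(-1,3);B=np.c_[(S[:,:2]*1000)@ex-268,(S[:,:2]*1000)@ey+497.8,S[:,2]*1000-34]
m=(B[:,2]>55)&(B[:,2]<76)&(abs(B[:,1])<16)&(B[:,0]>-38)&(B[:,0]<40);q=B[m];k=np.linalg.lstsq(np.c_[q[:,0],np.ones(len(q))],q[:,2],rcond=None)[0];print('rib top slope rad',k)
E
```

```text
150 [-35.1  -0.6  65.6]
154 [-37.7  -0.5  64.3]
158 [-48.3   0.3  32. ]
162 [-50.9   0.3  31.7]
166 [-54.    0.3  31.8]
170 [-57.2   0.   31.9]
174 [-58.2   0.3  37.9]
178 [-60.5   0.2  39.3]
182 [-63.6   0.3  39.4]
186 [-66.1   0.2  40. ]
190 [-69.5   0.3  39.3]
194 [-72.2   0.3  39.5]
198 [-75.4   0.3  39.5]
202 [-78.8   0.4  39.3]
206 [-81.8   0.4  39.5]
210 [-84.9   0.4  39.3]
214 [-87.8   0.5  40.4]
218 [-89.1   0.3  43.8]
222 [-89.4   0.2  49.9]
226 [-89.5   0.1  55.8]
230 [-89.7  -0.   61.8]
295 [[-48.0, 16.2, 32.3], [-52.6, 16.4, 31.3], [-56.9, 16.5, 31.8]]
343 [[-48.2, -17.7, 32.1], [-52.5, -17.8, 32.2], [-57.2, -17.9, 31.3]]
rib top slope rad [-3.40519672e-03  6.51111560e+01]
```

>>> apply_moves([
  [[0,0,0],0],
  [[0,0,0],0],
  [[0,0,0],0],
  [[0,0,0],0],
], claw=56)

```text
time_s: 12.35
tool_pos: [0.5297, 0.0512, 0.1312]
tool_rot: [0.795, 0.606, -0.026, 0.005]
force: [-0.0, -0.1, 0.6]
width: 0.0514
```

>>> apply_moves([
  [[0,0,-15],0],
  [[0,0,-25],0],
  [[0,0,-30],0],
  [[0,0,-30],0],
  [[0,0,-20],0],
  [[-15,0,0],0],
  [[0,0,0],0],
])

```text
time_s: 13.05
tool_pos: [0.5303, 0.0456, 0.2578]
tool_rot: [0.793, 0.609, -0.024, 0.004]
force: [-0.0, -0.4, -0.8]
width: 0.056
```

```bash
python3 - <<'E'
from h import *
p,M,c=look('w15');W=pts(c)
S=W.reshape(-1,3);B=np.c_[(S[:,:2]*1000)@ex-268,(S[:,:2]*1000)@ey+497.8,S[:,2]*1000-34]
for x in range(-100,-44,3):
    k=(abs(B[:,0]-x)<1.5)&(abs(B[:,1])<8)&(B[:,2]<140);print(x,k.sum(),np.round(np.percentile(B[k,2],[5,50,95]),1) if k.sum() else '',end='; ')
k=(B[:,2]>20)&(B[:,2]<45)&(B[:,0]>-60)&(B[:,0]<-44)&(abs(B[:,1])>19)&(abs(B[:,1])<23);print('\nheel sides',np.median(B[k,2]),k.sum())
m=(B[:,2]>60)&(B[:,2]<72)&(abs(B[:,1])<20)&(abs(B[:,0])<50);print('rib',cv2.minAreaRect(B[m][:,:2].astype(np.float32)))
for x in np.arange(58,76,2):
    k=(abs(B[:,0]-x)<1)&(abs(B[:,1])<18)&(B[:,2]<50);print(x,k.sum(),np.round(np.percentile(B[k,2],[10,50,90]),1) if k.sum() else '',end=';')
I=c['image'];c=cam('scene');cv2.imwrite('pics/s15.png',c['image'])
E
```

```text
t 13.05 p [530.3  45.6 257.8] xyaw 75.11 z [-0.032 -0.036 -0.999] F [-0.  -0.4 -0.8] w 56.0 j7 [ 0.18  0.28 -0.41  1.78  0.15  1.15 -0.54]
tcp [-87.1  -2.8 223.8] toe [-11.5  -1.5 179.5] heelbot [-153.3   -1.6  185.6] tilt x,y [-0.043  0.022]
-100 19 [127.9 128.8 129.1]; -97 56 [128.1 129.1 130.2]; -94 62 [128.1 129.2 130.3]; -91 138 [ 53.9  83.9 129.9]; -88 429 [ 40.6 103.5 128. ]; -85 40 [38.  39.1 40. ]; -82 31 [38.5 39.6 40.7]; -79 39 [38.3 39.4 40.2]; -76 41 [38.4 39.5 40.2]; -73 32 [38.6 39.7 40.9]; -70 43 [38.7 39.7 40.3]; -67 45 [38.  39.  40.2]; -64 35 [38.3 39.  40.1]; -61 41 [37.9 39.6 40.6]; -58 59 [31.1 35.7 38.9]; -55 45 [30.4 31.7 33.5]; -52 40 [30.5 31.5 32.9]; -49 39 [30.2 31.7 33. ]; -46 41 [30.6 31.5 32.7]; 
heel sides 31.544300464614864 91
rib ((1.0195198059082031, -1.2366762161254883), (80.19861602783203, 26.042579650878906), 0.003210584633052349)
58 83 [30.2 30.9 32.2];60 75 [30.  31.2 32.4];62 89 [30.4 31.4 32.4];64 21 [29.1 30.6 31.2];66 0 ;68 69 [ 8.2  9.3 10.3];70 165 [ 8.7 14.8 21.2];72 82 [19.9 21.1 22.3];74 74 [20.1 21.1 22.3];
```

View pics/w15.png

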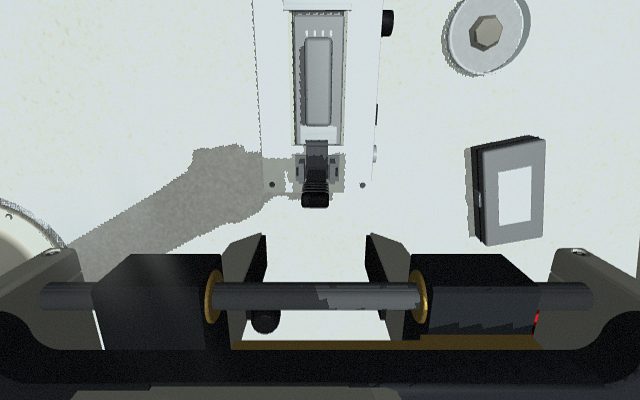

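View pics/s15.png

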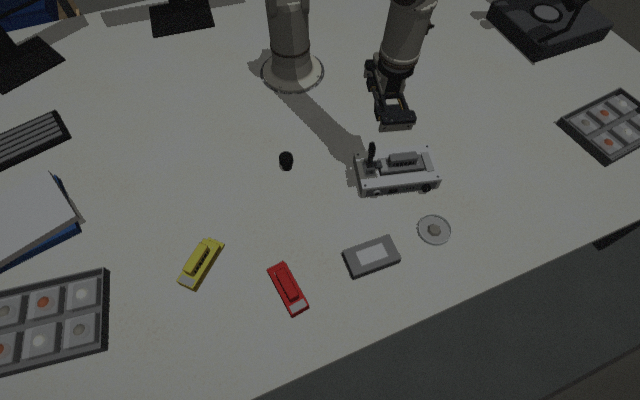

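```bash
python3 - <<'E'
from h import *
env.finish_job();st()
E
```

```text
the job is handed in; nothing more can be done
the job is handed in; nothing more can be done
```

The battery pack is in the bay with its toe tab under the lip and the lever swung fully shut. I let go and handed the job in at about 13 s of the 51 s allowed.

**What I did**
- I gripped the grey pack by its rib and set its heel on the bay's heel wall, with the toe just short of the lip. The tool can only turn about its own axis, so I pressed down and let the pack tilt toe-down in the grip. That gave about 8.5° by geometry, not the suggested 20 to 25°.
- I then slid the toe under the lip, laid the pack flat and released it.
- I gripped the lever sleeve and swung it along its arc until it was shut, then opened the jaws and lifted clear.

**Last checks, from the wrist camera's depth image after letting go:**

| Check | Measured | Limit |
|---|---|---|
| Lever nose | level, handle upright (fully shut) | under 0.08 rad |
| Pack heel height above bay floor | 31.6 mm | 34.5 mm |
| Toe tab top above bay floor | 9.3 mm (home is 10 mm) | toe at most 4 mm off the floor |
| Pack offset from its place | +1.0 mm in x, −1.2 mm in y | 5 mm |
| Force on the tool | about 0 N (nothing touched) | – |

The dish, eyepiece and slide box appear in their starting places in the last scene picture; I did not measure them.

**What disagreed**
- While pushing the lever shut, the angle worked out from the tool position came to −0.10 rad, past the stop. The likely causes are the sleeve slipping in the pads and small calibration errors. I relied on the camera depth instead.
- The cameras also differ from each other by about 2 mm on where the power unit is.
- The arm sagged under load and its tilt drifted by up to about 3°. I corrected the position by looking again at each step.

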